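# Pull the sample tins from the carousel onto the swing-out tray

### The job

First swing the folded tray out by its red post until it clicks home against its stop. Then turn the covered carousel by its orange knob to bring each sample tin in turn to the open window at the front, take it out there and stand it flat, lid up, on the tray; every tin goes on the tray, side by side and not stacked. The mortar core and the brass weight stay standing in the carousel, the tray ends still clicked home, and the pen on the table is left where it lies.

Things in the scene. Friction and masses are not known exactly. Their poses are not given: they have to be found in the camera images.
- carousel_base: fixed round grey base of the carousel, radius 128 mm, with a clear half cover; origin at the centre of its underside, on the turning axis. The cover is a clear plate 54 to 57 mm above the table, radius 125 mm, with a clear wall round the back; it covers all that lies behind own x = -30 mm. In front of that line the carousel is open from above: this is the window
- window (a point): the window's middle, 78 mm from the axis along the base's own -x (roughly towards the robot), 14 mm above the table: the height of the carousel floor. A tin whose centre lies near here can be gripped from above
- carousel: blue revolving carousel, radius 116 mm; turns without stop either way about its origin (on the axis, 8 mm above the table) and stays where it is left; friction 0.06 N m. Floor 6 mm above the origin. Five compartments centred on own angles 0, 72, .. 288 degrees from own x, 78 mm from the axis; dividers, rim and hub (radius 43 mm) rise 10 mm above the floor
- knob (a point): centre of the top of the orange bar knob on the carousel's axis, 86 mm above the table; turning it turns the carousel. The bar is 56 mm long along own x (that of the carousel), 14 mm thick along own y, 26 mm high, and stands out above the cover
- tray_stand: fixed dark steel foot, radius 46 mm, with the hinge column of the tray (10 mm radius, 58 mm tall); origin on the hinge axis, at the table. Its own x is the direction of the tray arm at joint value 0
- tray_arm (a joint): angle of the swing tray in rad: 0 is folded back, it grows clockwise seen from above (towards the robot), 1.30 is the end stop; it starts folded, between 0 and 0.35. A spring plunger rides over a hump from about 0.9, highest at 1.12 (about 2 N at the post); beyond it the tray snaps to the stop and is held there. Home means above 1.25
- tray_mid (a point): middle of the tray's flat black floor, 20 mm above the table, 95 mm from the hinge; its x points away from the hinge, its y along the tray's length. The floor is 89 mm (x) by 184 mm (y) inside a rim 5 mm high; the post stands 65 mm from here along x
- tray_handle (a point): centre of the top of the upright red post of the tray, 16 mm diameter, 46 mm tall, top 66 mm above the table, 160 mm from the hinge axis; hold it to swing the tray
- tin_1: round metal sample tin with slip lid, 47 mm diameter, 25 mm high, the lid is the upper 11 mm; origin at the centre of its underside, z up through the lid. Starts in a compartment of the carousel; two or three tins are present
- tin_2: round metal sample tin with slip lid, 47 mm diameter, 25 mm high, the lid is the upper 11 mm; origin at the centre of its underside, z up through the lid. Starts in a compartment of the carousel; two or three tins are present
- tin_3: round metal sample tin with slip lid, 47 mm diameter, 25 mm high, the lid is the upper 11 mm; origin at the centre of its underside, z up through the lid. Starts in a compartment of the carousel; two or three tins are present
- sieve_shaker_b: the grey sieve shaker that stands between carousel and tray, fixed; origin on the table in the middle of its base. Base about 360 mm (x) by 390 mm (y) and 170 mm high; on it, from there up to 0.8 m, a solid sieve tower, radius 150 mm at its foot, 120 mm above: carry things round in front of it
- core: grey mortar core, cylinder 42 mm diameter, 40 mm high, standing in a compartment; origin at the centre of its underside; stays in the carousel
- brass_weight: brass balance weight with a knob, 26 mm diameter, 27 mm high, standing in a compartment; origin at the centre of its underside; stays in the carousel
- pen_1: pen 135 mm long, 16 mm thick, bystander lying on the table near the front; origin at its middle, underneath
Not all that is in view belongs to the job. Leave any pink look-alike of the tin_2 alone.

How it is judged:
By the outcome, as a careful person would: the job done as asked, in the order asked, and still so for the second after the job is handed in, with the robot touching nothing.
Of tin_1, tin_2, tin_3 only 2 to 3 are there at a start; the rules pass over those that are not, and their reading is None.
At some moment in a run one of tin_1, tin_2, tin_3 may be knocked a few centimetres aside while the robot is not near it.
Once in a run the grip may slacken for a moment while it holds something.
It also fails if it takes over 210 s, if anything falls off the work surface, if the arm or the gripper's body presses on something with over 40 N, if the wrist force passes 120 N, or if a joint passes its speed limit or range.

### The arm

A 6-joint arm with a two-finger parallel gripper is mounted at the origin on a cart in front of the work surface, level with it; the furniture and walls round the work are solid. World frame = base frame: x ahead of the robot, y to its left, z up, the work surface at z = 0. Lengths are in m, angles in rad, forces in N, time in s.
With the tool pointing down it reaches from about 0.275 to 0.825 m from the base axis. Payload 5.2 kg.
Tool frame: the origin (TCP) lies on the centre line of the jaws, within the pads' length; the fingertips stand 14 mm ahead of it and the grasp point (between the pads) lies 5 mm behind it; z points along the fingers, y is the direction in which the jaws open and shut (so a half turn about z gives the same grasp; the last joint's range is limited). The gripper opens to 93 mm and grips with 3 to 60 N. Pads are 15 mm wide; open, the fingers measure 128 mm over their backs; the gripper's body (75 mm by 188 mm) begins 65 mm behind the grasp point.
Start: joints at [1.01, 0.259, 1.535, -0, 1.348, -0.203], TCP at [0.193, 0.515, 0.233] pointing down, gripper open.
Joint ranges: [-3.14, 3.14], [-0.91, 2.08], [0.19, 2.58], [-1.22, 4.36], [0.22, 2.71], [-3.12, 3.12]. Speed limits (rad/s): [2.57, 2.57, 3.14, 3.14, 3.14, 3.14].

### API

Orientations are given as a unit quaternion [w, x, y, z].
In Python, from bench import r, get_image, camera_params gives the robot as it stands.
- The arm moves only by the shell command python3 -m creep 'ROWS' [FORCE]. ROWS is JSON, a list of rows, each an object of numbers: "fingers": the closure, from 0 (fully open) to 1 (shut); "dx", "dy", "dz": the shift along the tool's x, y, z in m; "spin": the turn about the tool's z in rad. A call has exactly 10 rows; each row shifts and turns the commanded pose from where the row before left it, along the tool's axes as they then stand; what a row does not reach is not made up. A row lasts 1/8 s, in which the tool goes at most 62.5 mm and 10.7 degrees, less where a joint would pass 70% of its speed; a pose out of reach is approached as far as the arm can. A call with a gripper value outside its range is refused whole. The fingers move at their own pace and stop on an object; FORCE is the grip in N (left out, the last holds). Time passes only in rows, so rows that do not move let the fingers close, or fill a call up. It gives the time, the measured TCP pose, the force and the opening at its end, in the units of the state.
- r.get_obs(): the state, without advancing time (a new reading comes with each control period).
- get_image(name): name is "scene" or "top" or "wrist"; returns the picture (384x512x3 uint8, red, green, blue); there is no depth.
- camera_params(name): a dict with "mtx" (3x3 intrinsics, pixels), "extrinsics" (4x4, takes a point from camera to world coordinates). Camera axes: x right, y down, z forward; pixel columns grow to the right and rows downward; lengths in m; the calibration is good to about 2 mm. A picture is of the moment at which its call begins: read the wrist's pose just before it. camera_params takes no time and is no camera call; for the wrist camera it gives the pose at the moment of the call.
- r.close_job(): hands the job in, once; it reports no verdict.
The state is a dict: "clock": time; "qpos": joint angles; "qd": joint speeds; "joint_torque": joint torques, N m; "tcp_pos": TCP position; "tcp_rot": TCP orientation; "contact_force": force on the tool from outside, world axes, zero at the start; "torque": the same for the moment, N m; "gripper_width": finger opening in m.
Only numpy, scipy, OpenCV 4.12 (cv2) and the standard library are available. Lean on these libraries where they do the work, as an engineer would, in place of code of your own. Each camera call takes 0.05 s, during which the arm holds its last target. There are 200 camera calls.

## Working session

There is one attempt and no reset: what is moved stays moved. The work goes in short steps, Python scripts to look and compute and a shell command to move; the robot and the scene stay as the last step left them, time stands still between calls to the robot, and variables do not carry over. Pictures are saved under pics/ and viewed, about 12 in all and at most 16, crops included, and the job is handed in when it is done.

```bash
ls; mkdir -p pics; python3 - <<'E'
from bench import r,get_image,camera_params
import cv2,numpy as np
o=r.get_obs();print({k:np.round(v,3).tolist() for k,v in o.items()})
a=get_image("scene");b=get_image("top")
for n,i in (("scene",a),("top",b)):
    cv2.imwrite(f"pics/{n}0.png",cv2.resize(i[:,:,::-1],(800,600),interpolation=cv2.INTER_CUBIC))
    p=camera_params(n);print(n,np.round(p["mtx"],1).tolist(),np.round(p["extrinsics"],3).tolist())
E
```

```text
pics
{'clock': 0.0, 'qpos': [1.01, 0.259, 1.536, -0.0, 1.348, -0.203], 'qd': [0.0, -0.001, -0.001, -0.002, 0.001, -0.001], 'joint_torque': [-0.003, -43.73, -28.4, 0.072, 0.041, -0.0], 'tcp_pos': [0.192, 0.515, 0.232], 'tcp_rot': [-0.0, 0.178, 0.984, -0.001], 'contact_force': [0.2, 0.382, -0.676], 'torque': [0.011, -0.006, 0.027], 'gripper_width': 0.093}
scene [[414.0, 0.0, 251.3], [0.0, 414.0, 189.4], [0.0, 0.0, 1.0]] [[0.902, -0.263, 0.342, -0.027], [-0.431, -0.522, 0.736, -1.103], [-0.015, -0.811, -0.584, 1.039], [0.0, 0.0, 0.0, 1.0]]
top [[377.2, 0.0, 251.1], [0.0, 377.2, 190.8], [0.0, 0.0, 1.0]] [[0.005, -0.99, 0.138, 0.368], [-1.0, -0.007, -0.015, 0.092], [0.015, -0.138, -0.99, 1.275], [0.0, 0.0, 0.0, 1.0]]
```

View pics/scene0.png

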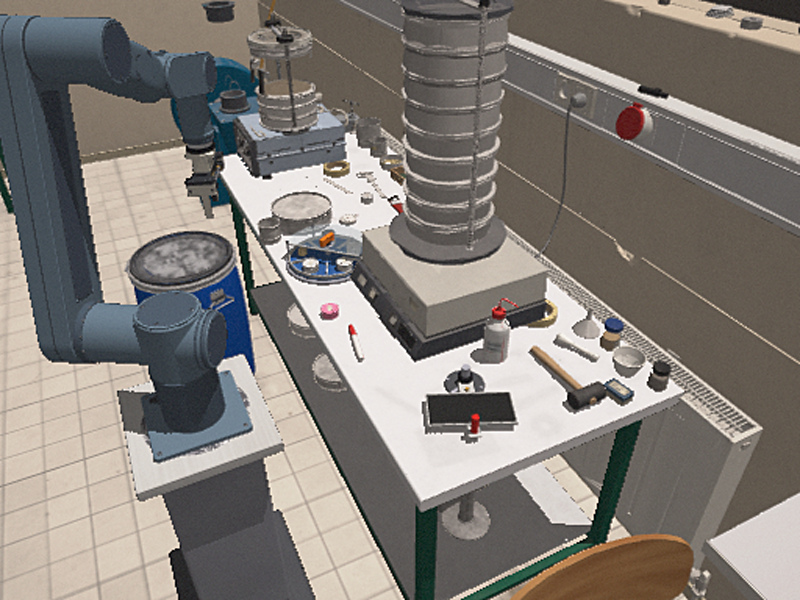

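View pics/top0.png

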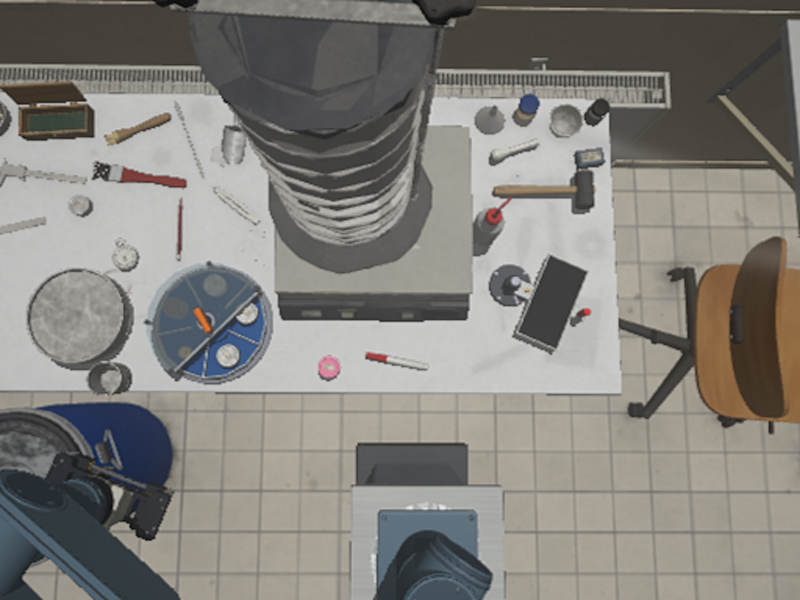

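The scene picture shows the tray folded at (470,405) with the red post at (475,425), the carousel at (325,255) and the pink look-alike at (330,310). The top picture shows the carousel around (210,322), its knob at (203,319), tins at (228,355) and (247,313), the pink look-alike at (328,367), the hinge at (513,285) and the post at (584,314).

I'll enlarge the carousel and the tray next.

```bash
cat > h.py <<'E'
from bench import r,get_image,camera_params
import cv2,numpy as np
def px(name,u,v,z,P=None):
    "pixel (512x384 frame) to world at height z"
    p=P or camera_params(name);E=np.array(p["extrinsics"]);d=E[:3,:3]@np.linalg.inv(p["mtx"])@[u,v,1.]
    c=E[:3,3];return c+d*(z-c[2])/d[2]
def proj(name,X,P=None):
    p=P or camera_params(name);E=np.linalg.inv(p["extrinsics"]);q=np.array(p["mtx"])@(E[:3,:3]@X+E[:3,3]);return q[:2]/q[2]
def crop(im,u0,v0,w,h,k,fn):
    cv2.imwrite(fn,cv2.resize(im[v0:v0+h,u0:u0+w,::-1],(w*k,h*k),interpolation=cv2.INTER_CUBIC))
def me():
    o=r.get_obs();R=o["tcp_rot"];w,x,y,z=R
    from scipy.spatial.transform import Rotation as Ro
    M=Ro.from_quat([x,y,z,w]).as_matrix();return np.array(o["tcp_pos"]),M,o
def to(tx,ty,tz,yaw=None):
    """print shift in tool axes to world target; yaw=desired world angle of jaw (tool y) axis, mod pi"""
    p,M,o=me();d=M.T@(np.array([tx,ty,tz])-p);s=0
    if yaw is not None:
        a=np.arctan2(M[1,1],M[0,1]);s=-((yaw-a+np.pi/2)%np.pi-np.pi/2)
    print("t",round(o["clock"],2),"p",p.round(3),"toolshift",d.round(4),"spin",round(s,3),"q6",round(o["qpos"][5],2),"jawyaw",round(np.arctan2(M[1,1],M[0,1]),3),"w",round(o["gripper_width"],4),"F",np.round(o["contact_force"],1))
E
python3 - <<'E'
from h import *
b=get_image("top")
A=b[160:250,90:180];B=b[155:245,300:390]
c=np.hstack([A,B]);cv2.imwrite("pics/t1.png",cv2.resize(c[:,:,::-1],(800,400),interpolation=cv2.INTER_CUBIC))
s=.64
for n,u,v,z in (("hinge",513*s,285*s,.058),("post",585*s,313*s,.066),("knob",203*s,319*s,.086),("tinA",228*s,355*s,.039),("tinB",247*s,313*s,.039)): print(n,px("top",u,v,z).round(3))
to(0,0,0)
E
```

```text
hinge [ 0.567 -0.179  0.058]
post [ 0.508 -0.325  0.066]
knob [0.488 0.456 0.086]
tinA [0.418 0.415 0.039]
tinB [0.506 0.379 0.039]
t 0.15 p [0.192 0.515 0.232] toolshift [-1.000e-04 -5.493e-01  2.327e-01] spin 0 q6 -0.2 jawyaw 1.213 w 0.0925 F [ 0.3  0.1 -0.1]
```

View pics/t1.png

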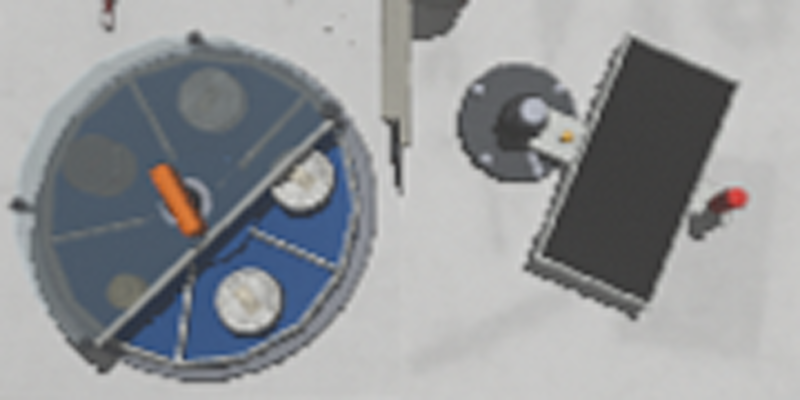

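The crop shows tins at (305,180) and (248,300), the weight at (127,290), the hinge top at (531,110) and the post top at (735,197). Two more grey discs are under the cover at (98,162) and (211,98), one the core and one probably a third tin. Candidates for a tin: those two discs and the two in the open. The pink one on the table is the look-alike.

```bash
python3 - <<'E'
from h import *
L=lambda x,y,z:px("top",90+x/4.4444-.4,160+y/4.4444-.4,z)[:2]
Rr=lambda x,y,z:px("top",300+(x-400)/4.4444-.4,155+y/4.4444-.4,z)[:2]
h=Rr(531,108,.058);p=Rr(736,197,.066);print("hinge",h,"post",p,np.linalg.norm(p-h),"phi",np.arctan2(*(p-h)[::-1]))
c=[Rr(*q,.025) for q in((630,38),(735,85),(640,305),(530,265))];print("tray mid",np.mean(c,0), np.linalg.norm(np.mean(c,0)-h))
phi=np.arctan2(*(p-h)[::-1])
for d in (-1.0,-1.3): print(d,h+.16*np.array([np.cos(phi+d),np.sin(phi+d)]))
k=L(177,200,.086);print("knob",k,"ends",L(160,168,.086),L(193,232,.086))
e1,e2=L(100,345,.056),L(333,122,.056);n=np.array([e1[1]-e2[1],e2[0]-e1[0]]);n/=np.linalg.norm(n);print("edge",e1,e2,"normal",n,(k-e1)@n)
for nm,x,y,z in(("A",248,302,.039),("B",306,179,.039),("C",212,98,.039),("D",98,163,.045),("W",127,291,.041)):
    t=L(x,y,z);d=t-k;print(nm,t,np.linalg.norm(d),np.degrees(np.arctan2(d[1],d[0])))
print("pen",px("top",365*.64,357*.64,.01),px("top",428*.64,367*.64,.01),"shakerfront",px("top",280*.64,294*.64,.17),px("top",470*.64,294*.64,.17))
to(0,0,0,phi+np.pi/2)
E
```

```text
hinge [ 0.57889526 -0.18142242] post [ 0.51281496 -0.32817287] 0.16094191905028996 phi -1.9938916564484286
tray mid [ 0.53609484 -0.2658697 ] 0.09467428472117553
-1.0 [ 0.42063734 -0.20496874]
-1.3 [ 0.42074728 -0.15714867]
knob [0.48695881 0.45794002] ends [0.50971462 0.47109184] [0.46431071 0.44555691]
edge [0.38507484 0.5169926 ] [0.54810814 0.35628387] normal [0.70201143 0.71216568] 0.029468495651490192
A [0.41710222 0.41702117] 0.08095860884633214 -149.64014422176385
B [0.50788666 0.37828722] 0.0823562012140653 -75.27891917493544
C [0.56797994 0.4502671 ] 0.08138364074264806 -5.409929377481178
D [0.51797781 0.52968479] 0.07816322451996012 66.61865897972582
W [0.42450628 0.50479835] 0.0780770211501669 143.1189924300483
pen [0.41687351 0.13139719 0.01      ] [ 0.39639945 -0.0032331   0.01      ] shakerfront [0.52828616 0.28830954 0.17      ] [ 0.53096989 -0.07141226  0.17      ]
t 0.15 p [0.192 0.515 0.232] toolshift [-1.000e-04 -5.493e-01  2.327e-01] spin -1.505 q6 -0.2 jawyaw 1.213 w 0.0925 F [ 0.3  0.1 -0.1]
```

```bash
python3 -m creep '[{"dx":-0.0355,"dy":-0.035},{"dx":-0.0355,"dy":-0.035},{"dx":-0.0355,"dy":-0.035},{"dx":-0.0355,"dy":-0.035},{"dx":-0.0355,"dy":-0.035},{"dx":-0.0355,"dy":-0.035},{"dx":-0.0355,"dy":-0.035},{"dx":-0.0205,"dy":-0.0455},{"dx":-0.0205,"dy":-0.0455},{"dx":-0.0205,"dy":-0.0455}]' && python3 -m creep '[{"dx":-0.0205,"dy":-0.0455},{"dx":-0.0205,"dy":-0.0455},{"dx":-0.0205,"dy":-0.0455},{"dx":-0.037,"dy":-0.0265},{"dx":-0.037,"dy":-0.0265},{"dx":-0.037,"dy":-0.0265},{"dx":-0.037,"dy":-0.0265},{"dx":-0.037,"dy":-0.0265},{"dx":-0.037,"dy":-0.0265},{}]' && python3 -m creep '[{"spin":-0.17},{"spin":-0.17},{"spin":-0.17},{"spin":-0.17},{"spin":-0.17},{"spin":-0.17},{"spin":-0.17},{"spin":-0.17},{"spin":-0.145},{}]'
python3 -c "
from h import *
to(.513,-.328,.05,-1.994+np.pi/2)
i=get_image('wrist');cv2.imwrite('pics/w1.png',i[:,:,::-1]);p=camera_params('wrist');print(np.round(p['mtx'],1).tolist(),np.round(p['extrinsics'],3).tolist())"
```

```text
t 0.15 p [0.192 0.515 0.232] toolshift [-0.5955 -0.677   0.1828] spin -1.505 q6 -0.2 jawyaw 1.213 w 0.0925 F [ 0.3  0.1 -0.1]
[[275.4, 0.0, 257.0], [0.0, 275.4, 190.7], [0.0, 0.0, 1.0]] [[0.351, 0.91, 0.222, 0.131], [0.936, -0.341, -0.084, 0.538], [-0.0, 0.237, -0.971, 0.385], [0.0, 0.0, 0.0, 1.0]]invalid input at $[0]: expected keys fingers, dx, dy, dz, spin
```

View pics/w1.png

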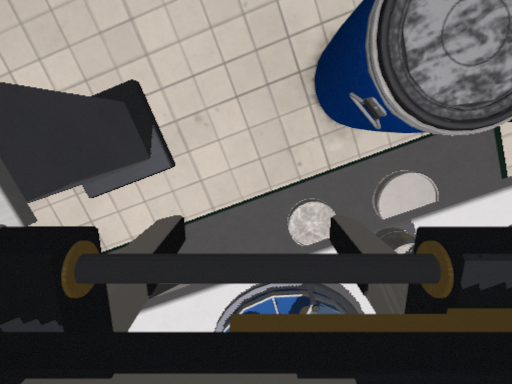

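The move was refused because every row needs all five keys, so the arm has not moved. The picture only shows the view from the start pose, with the carousel at (290,310).

```bash
python3 -m creep '[{"fingers":0,"dx":-0.0355,"dy":-0.035,"dz":0,"spin":0},{"fingers":0,"dx":-0.0355,"dy":-0.035,"dz":0,"spin":0},{"fingers":0,"dx":-0.0355,"dy":-0.035,"dz":0,"spin":0},{"fingers":0,"dx":-0.0355,"dy":-0.035,"dz":0,"spin":0},{"fingers":0,"dx":-0.0355,"dy":-0.035,"dz":0,"spin":0},{"fingers":0,"dx":-0.0355,"dy":-0.035,"dz":0,"spin":0},{"fingers":0,"dx":-0.0355,"dy":-0.035,"dz":0,"spin":0},{"fingers":0,"dx":-0.0205,"dy":-0.0455,"dz":0,"spin":0},{"fingers":0,"dx":-0.0205,"dy":-0.0455,"dz":0,"spin":0},{"fingers":0,"dx":-0.0205,"dy":-0.0455,"dz":0,"spin":0}]' && python3 -m creep '[{"fingers":0,"dx":-0.0205,"dy":-0.0455,"dz":0,"spin":0},{"fingers":0,"dx":-0.0205,"dy":-0.0455,"dz":0,"spin":0},{"fingers":0,"dx":-0.0205,"dy":-0.0455,"dz":0,"spin":0},{"fingers":0,"dx":-0.037,"dy":-0.0265,"dz":0,"spin":0},{"fingers":0,"dx":-0.037,"dy":-0.0265,"dz":0,"spin":0},{"fingers":0,"dx":-0.037,"dy":-0.0265,"dz":0,"spin":0},{"fingers":0,"dx":-0.037,"dy":-0.0265,"dz":0,"spin":0},{"fingers":0,"dx":-0.037,"dy":-0.0265,"dz":0,"spin":0},{"fingers":0,"dx":-0.037,"dy":-0.0265,"dz":0,"spin":0},{"fingers":0,"dx":0,"dy":0,"dz":0,"spin":0}]' && python3 -m creep '[{"fingers":0,"dx":0,"dy":0,"dz":0,"spin":-0.17},{"fingers":0,"dx":0,"dy":0,"dz":0,"spin":-0.17},{"fingers":0,"dx":0,"dy":0,"dz":0,"spin":-0.17},{"fingers":0,"dx":0,"dy":0,"dz":0,"spin":-0.17},{"fingers":0,"dx":0,"dy":0,"dz":0,"spin":-0.17},{"fingers":0,"dx":0,"dy":0,"dz":0,"spin":-0.17},{"fingers":0,"dx":0,"dy":0,"dz":0,"spin":-0.17},{"fingers":0,"dx":0,"dy":0,"dz":0,"spin":-0.17},{"fingers":0,"dx":0,"dy":0,"dz":0,"spin":-0.145},{"fingers":0,"dx":0,"dy":0,"dz":0,"spin":0}]'
python3 -c "
from h import *
to(.513,-.328,.05,-1.994+np.pi/2)"
```

```text
clock: 1.45
tcp_pos: [0.3492, 0.0478, 0.2327]
tcp_rot: [0.0, 0.178, 0.984, 0.0]
contact_force: [0.7, -0.7, 1.1]
gripper_width: 0.0928
clock: 2.7
tcp_pos: [0.5122, -0.3292, 0.2312]
tcp_rot: [-0.0, 0.179, 0.984, 0.0]
contact_force: [0.1, 0.1, -0.7]
gripper_width: 0.0931
clock: 3.95
tcp_pos: [0.5556, -0.2551, 0.224]
tcp_rot: [-0.046, -0.485, 0.873, -0.025]
contact_force: [-0.2, -1.0, 0.9]
gripper_width: 0.0934
t 3.95 p [ 0.556 -0.255  0.224] toolshift [ 0.0657 -0.0025  0.1818] spin -0.133 q6 -3.12 jawyaw 2.585 w 0.0934 F [-0.2 -1.   0.9]
```

```bash
python3 -m creep '[{"fingers":0,"dx":0,"dy":0,"dz":0,"spin":0.17},{"fingers":0,"dx":0,"dy":0,"dz":0,"spin":0.17},{"fingers":0,"dx":0,"dy":0,"dz":0,"spin":0.17},{"fingers":0,"dx":0,"dy":0,"dz":0,"spin":0.17},{"fingers":0,"dx":0,"dy":0,"dz":0,"spin":0.17},{"fingers":0,"dx":0,"dy":0,"dz":0,"spin":0.17},{"fingers":0,"dx":0,"dy":0,"dz":0,"spin":0.17},{"fingers":0,"dx":0,"dy":0,"dz":0,"spin":0.17},{"fingers":0,"dx":0,"dy":0,"dz":0,"spin":0.17},{"fingers":0,"dx":0,"dy":0,"dz":0,"spin":0}]'
python3 -c "
from h import *
to(.513,-.328,.05,-1.994+np.pi/2)"
```

```text
clock: 5.2
tcp_pos: [0.5544, -0.2594, 0.2246]
tcp_rot: [-0.015, 0.257, 0.965, -0.05]
contact_force: [0.3, 0.5, -0.3]
gripper_width: 0.0929
t 5.2 p [ 0.554 -0.259  0.225] toolshift [ 0.0011 -0.0613  0.1821] spin 1.473 q6 -1.59 jawyaw 1.05 w 0.0929 F [ 0.3  0.5 -0.3]
```

```bash
python3 -m creep '[{"fingers":0,"dx":0.028,"dy":-0.051,"dz":0,"spin":0},{"fingers":0,"dx":0.028,"dy":-0.051,"dz":0,"spin":0},{"fingers":0,"dx":0,"dy":0,"dz":0,"spin":0.17},{"fingers":0,"dx":0,"dy":0,"dz":0,"spin":0.17},{"fingers":0,"dx":0,"dy":0,"dz":0,"spin":0.17},{"fingers":0,"dx":0,"dy":0,"dz":0,"spin":0.17},{"fingers":0,"dx":0,"dy":0,"dz":0,"spin":0.17},{"fingers":0,"dx":0,"dy":0,"dz":0,"spin":0.17},{"fingers":0,"dx":0,"dy":0,"dz":0,"spin":0.17},{"fingers":0,"dx":0,"dy":0,"dz":0,"spin":0.17}]' >/dev/null
python3 -m creep '[{"fingers":0,"dx":0,"dy":0,"dz":0,"spin":0.17},{"fingers":0,"dx":0,"dy":0,"dz":0,"spin":0.17},{"fingers":0,"dx":0,"dy":0,"dz":0,"spin":0.17},{"fingers":0,"dx":0,"dy":0,"dz":0,"spin":0.17},{"fingers":0,"dx":0,"dy":0,"dz":0,"spin":0.17},{"fingers":0,"dx":0,"dy":0,"dz":0,"spin":0.17},{"fingers":0,"dx":0,"dy":0,"dz":0,"spin":0.17},{"fingers":0,"dx":0,"dy":0,"dz":0,"spin":0.17},{"fingers":0,"dx":0,"dy":0,"dz":0,"spin":0.17},{"fingers":0,"dx":0,"dy":0,"dz":0,"spin":0.17}]'
cat >> h.py <<'E'
def tilt():
    p,M,o=me();q=np.array(o["qpos"]);a=q[0];z=M[:,2]
    print("tilt rad",round(z[0]*np.cos(a)+z[1]*np.sin(a),4),"tan",round(-z[0]*np.sin(a)+z[1]*np.cos(a),4),"q",q.round(3))
E
python3 -c "
from h import *
to(.513,-.328,.05,-1.994+np.pi/2);tilt()"
```

```text
clock: 7.7
tcp_pos: [0.4556, -0.3192, 0.2355]
tcp_rot: [0.05, 0.974, -0.219, -0.017]
contact_force: [-1.3, 0.0, 0.9]
gripper_width: 0.0932
t 7.7 p [ 0.456 -0.319  0.235] toolshift [ 0.0578 -0.0358  0.182 ] spin 1.553 q6 1.29 jawyaw -2.012 w 0.0932 F [-1.3  0.   0.9]
tilt rad 0.0201 tan -0.1031 q [-0.745  0.268  1.521 -0.106  1.334  1.291]
```

```bash
python3 -m creep '[{"fingers":0,"dx":0,"dy":0,"dz":0,"spin":0.17},{"fingers":0,"dx":0,"dy":0,"dz":0,"spin":0.17},{"fingers":0,"dx":0,"dy":0,"dz":0,"spin":0.17},{"fingers":0,"dx":0,"dy":0,"dz":0,"spin":0.17},{"fingers":0,"dx":0,"dy":0,"dz":0,"spin":0.17},{"fingers":0,"dx":0,"dy":0,"dz":0,"spin":0.17},{"fingers":0,"dx":0,"dy":0,"dz":0,"spin":0.17},{"fingers":0,"dx":0,"dy":0,"dz":0,"spin":0.17},{"fingers":0,"dx":0,"dy":0,"dz":0,"spin":0.17},{"fingers":0,"dx":0,"dy":0,"dz":0,"spin":0.17}]'
python3 -c "
from h import *
tilt()"
python3 -m creep '[{"fingers":0,"dx":0,"dy":0,"dz":0,"spin":0.12},{"fingers":0,"dx":0,"dy":0,"dz":0,"spin":0.05},{"fingers":0,"dx":0,"dy":0,"dz":0,"spin":0.05},{"fingers":0,"dx":0,"dy":0,"dz":0,"spin":0},{"fingers":0,"dx":0,"dy":0,"dz":0,"spin":0},{"fingers":0,"dx":0,"dy":0,"dz":0,"spin":0},{"fingers":0,"dx":0,"dy":0,"dz":0,"spin":0},{"fingers":0,"dx":0,"dy":0,"dz":0,"spin":0},{"fingers":0,"dx":0,"dy":0,"dz":0,"spin":0},{"fingers":0,"dx":0,"dy":0,"dz":0,"spin":0}]'
python3 -c "
from h import *
tilt()"
```

```text
clock: 8.95
tcp_pos: [0.4556, -0.3192, 0.2354]
tcp_rot: [-0.046, -0.479, 0.876, -0.026]
contact_force: [-0.8, 0.8, -0.2]
gripper_width: 0.0929
tilt rad 0.0201 tan -0.1031 q [-0.745  0.268  1.521 -0.106  1.334  2.991]
clock: 10.2
tcp_pos: [0.4423, -0.3338, 0.2374]
tcp_rot: [-0.03, -0.395, 0.918, -0.025]
contact_force: [-0.1, 0.2, -0.4]
gripper_width: 0.0934
tilt rad 0.025 tan -0.0746 q [-0.8    0.256  1.529 -0.077  1.332  3.116]
```

```bash
python3 -m creep '[{"fingers":0,"dx":0,"dy":0,"dz":0,"spin":0.06},{"fingers":0,"dx":0,"dy":0,"dz":0,"spin":0.06},{"fingers":0,"dx":0,"dy":0,"dz":0,"spin":0.06},{"fingers":0,"dx":0,"dy":0,"dz":0,"spin":0},{"fingers":0,"dx":0,"dy":0,"dz":0,"spin":0},{"fingers":0,"dx":0,"dy":0,"dz":0,"spin":0},{"fingers":0,"dx":0,"dy":0,"dz":0,"spin":0},{"fingers":0,"dx":0,"dy":0,"dz":0,"spin":0},{"fingers":0,"dx":0,"dy":0,"dz":0,"spin":0},{"fingers":0,"dx":0,"dy":0,"dz":0,"spin":0}]'
python3 -c "
from h import *
tilt()"
```

```text
clock: 11.45
tcp_pos: [0.4126, -0.3594, 0.2393]
tcp_rot: [-0.004, -0.339, 0.941, -0.018]
contact_force: [-0.3, 0.6, 0.2]
gripper_width: 0.0929
tilt rad 0.0309 tan -0.0189 q [-0.908  0.232  1.554 -0.02   1.325  3.116]
```

```bash
python3 -m creep '[{"fingers":0,"dx":0,"dy":0,"dz":0,"spin":0.06},{"fingers":0,"dx":0,"dy":0,"dz":0,"spin":-0.17},{"fingers":0,"dx":0,"dy":0,"dz":0,"spin":-0.17},{"fingers":0,"dx":0,"dy":0,"dz":0,"spin":-0.17},{"fingers":0,"dx":0,"dy":0,"dz":0,"spin":-0.17},{"fingers":0,"dx":0,"dy":0,"dz":0,"spin":-0.17},{"fingers":0,"dx":0,"dy":0,"dz":0,"spin":-0.17},{"fingers":0,"dx":0,"dy":0,"dz":0,"spin":-0.17},{"fingers":0,"dx":0,"dy":0,"dz":0,"spin":-0.17},{"fingers":0,"dx":0,"dy":0,"dz":0,"spin":-0.17}]' >/dev/null
python3 -m creep '[{"fingers":0,"dx":0,"dy":0,"dz":0,"spin":-0.17},{"fingers":0,"dx":0,"dy":0,"dz":0,"spin":-0.17},{"fingers":0,"dx":0,"dy":0,"dz":0,"spin":-0.17},{"fingers":0,"dx":0,"dy":0,"dz":0,"spin":-0.17},{"fingers":0,"dx":0,"dy":0,"dz":0,"spin":-0.17},{"fingers":0,"dx":0,"dy":0,"dz":0,"spin":-0.17},{"fingers":0,"dx":0,"dy":0,"dz":0,"spin":-0.17},{"fingers":0,"dx":0,"dy":0,"dz":0,"spin":-0.17},{"fingers":0,"dx":0,"dy":0,"dz":0,"spin":-0.17},{"fingers":0,"dx":0,"dy":0,"dz":0,"spin":0}]'
python3 -c "
from h import *
to(.513,-.328,.05,-1.994+np.pi/2);tilt()"
```

```text
clock: 13.95
tcp_pos: [0.4013, -0.3676, 0.2394]
tcp_rot: [0.015, 0.96, 0.279, 0.005]
contact_force: [0.3, -0.7, 0.6]
gripper_width: 0.0928
t 13.95 p [ 0.401 -0.368  0.239] toolshift [0.1152 0.0205 0.1903] spin -0.581 q6 0.06 jawyaw -1.004 w 0.0928 F [ 0.3 -0.7  0.6]
tilt rad 0.0318 tan -0.0001 q [-0.947  0.224  1.564 -0.     1.321  0.058]
```

```bash
python3 -m creep '[{"fingers":0,"dx":0.029,"dy":0.005,"dz":0.025,"spin":0},{"fingers":0,"dx":0.029,"dy":0.005,"dz":0.025,"spin":0},{"fingers":0,"dx":0.029,"dy":0.005,"dz":0.025,"spin":0},{"fingers":0,"dx":0.029,"dy":0.005,"dz":0.025,"spin":0},{"fingers":0,"dx":0,"dy":0,"dz":0,"spin":-0.145},{"fingers":0,"dx":0,"dy":0,"dz":0,"spin":-0.145},{"fingers":0,"dx":0,"dy":0,"dz":0,"spin":-0.145},{"fingers":0,"dx":0,"dy":0,"dz":0,"spin":-0.145},{"fingers":0,"dx":0,"dy":0,"dz":0,"spin":0},{"fingers":0,"dx":0,"dy":0,"dz":0,"spin":0}]'
python3 -c "
from h import *
i=get_image('top');crop(i,270,130,130,100,6,'pics/t2.png')
to(.513,-.328,.05,-1.994+np.pi/2);tilt()"
```

```text
clock: 15.2
tcp_pos: [0.512, -0.3242, 0.1402]
tcp_rot: [0.016, 0.841, 0.542, 0.001]
contact_force: [-0.4, 0.6, 0.2]
gripper_width: 0.0927
t 15.25 p [ 0.512 -0.324  0.14 ] toolshift [-0.0017 -0.0001  0.0903] spin -0.002 q6 -0.32 jawyaw -0.425 w 0.0928 F [-0.  -0.8 -0.4]
tilt rad 0.0311 tan -0.0066 q [-0.744  0.413  1.549 -0.007  1.148 -0.316]
```

View pics/t2.png

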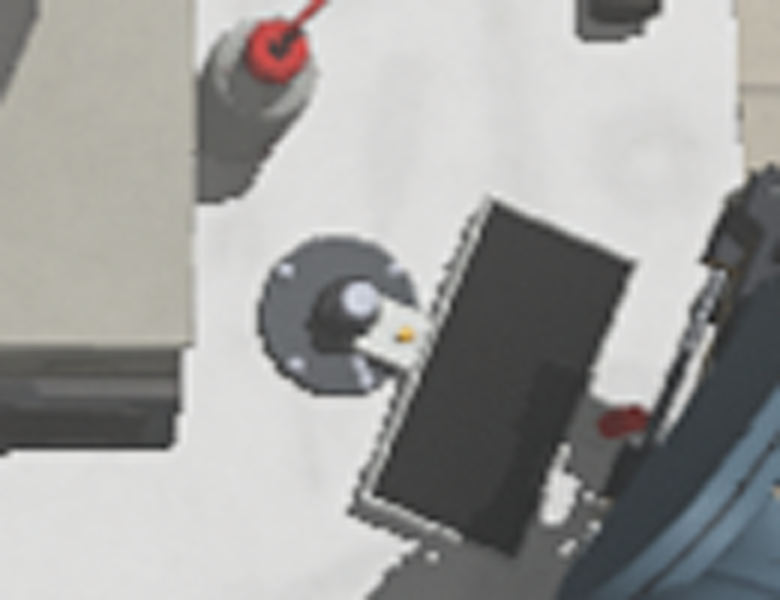

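The picture shows the post at (625,420) under the gripper, with the hinge top at (360,300). I'll lower and grip it.

```bash
python3 -m creep '[{"fingers":0.3,"dx":-0.0015,"dy":0,"dz":0.03,"spin":0},{"fingers":0.4,"dx":0,"dy":0,"dz":0.03,"spin":0},{"fingers":0.4,"dx":0,"dy":0,"dz":0.03,"spin":0},{"fingers":0.4,"dx":0,"dy":0,"dz":0,"spin":0},{"fingers":0.6,"dx":0,"dy":0,"dz":0,"spin":0},{"fingers":0.8,"dx":0,"dy":0,"dz":0,"spin":0},{"fingers":1,"dx":0,"dy":0,"dz":0,"spin":0},{"fingers":1,"dx":0,"dy":0,"dz":0,"spin":0},{"fingers":1,"dx":0,"dy":0,"dz":0,"spin":0},{"fingers":1,"dx":0,"dy":0,"dz":0,"spin":0}]' 25
python3 -c "
from h import *
p,M,o=me();h=np.array([.5789,-.1814]);d=p[:2]-h;print(np.linalg.norm(d),np.arctan2(d[1],d[0]))
to(.513,-.328,.05,-1.994+np.pi/2)"
```

```text
clock: 16.5
tcp_pos: [0.5135, -0.3278, 0.0508]
tcp_rot: [0.016, 0.839, 0.544, 0.001]
contact_force: [-0.4, -0.5, 4.2]
gripper_width: 0.0156
0.16037665082373706 -1.9910022017509594
t 16.5 p [ 0.513 -0.328  0.051] toolshift [-0.0003 -0.0004  0.0008] spin 0.002 q6 -0.32 jawyaw -0.421 w 0.0156 F [-0.4 -0.5  4.2]
```

```bash
python3 -m creep '[{"fingers":1,"dx":0.0007,"dy":-0.0144,"dz":0,"spin":0.09},{"fingers":1,"dx":0.0007,"dy":-0.0144,"dz":0,"spin":0.09},{"fingers":1,"dx":0.0007,"dy":-0.0144,"dz":0,"spin":0.09},{"fingers":1,"dx":0.0007,"dy":-0.0144,"dz":0,"spin":0.09},{"fingers":1,"dx":0.0007,"dy":-0.0144,"dz":0,"spin":0.09},{"fingers":1,"dx":0.0007,"dy":-0.0144,"dz":0,"spin":0.09},{"fingers":1,"dx":0.0007,"dy":-0.0144,"dz":0,"spin":0.09},{"fingers":1,"dx":0.0007,"dy":-0.0144,"dz":0,"spin":0.09},{"fingers":1,"dx":0.0007,"dy":-0.0144,"dz":0,"spin":0.09},{"fingers":1,"dx":0,"dy":0,"dz":0,"spin":0}]'
cat >> h.py <<'E'
def swing():
    p,M,o=me();h=np.array([.5789,-.1814]);d=p[:2]-h;a=np.arctan2(d[1],d[0])
    F=np.array(o["contact_force"])
    print("r",np.linalg.norm(d).round(4),"phi",round(a%(2*np.pi)-2*np.pi,3),"Ftang(cw+)",round(F[0]*np.sin(a)-F[1]*np.cos(a),1),"Frad",round(F[0]*np.cos(a)+F[1]*np.sin(a),1));to(0,0,0,a+np.pi/2)
E
python3 -c "
from h import *
swing()"
```

```text
clock: 17.75
tcp_pos: [0.4292, -0.2367, 0.0501]
tcp_rot: [0.017, 0.985, 0.169, 0.008]
contact_force: [-7.0, -2.3, 31.1]
gripper_width: 0.0158
r 0.1596 phi -2.788 Ftang(cw+) 0.2 Frad 7.3
t 17.75 p [ 0.429 -0.237  0.05 ] toolshift [-0.3263 -0.3677  0.0331] spin -0.015 q6 0.51 jawyaw -1.231 w 0.0158 F [-7.  -2.3 31.1]
```

```bash
python3 -m creep '[{"fingers":1,"dx":0.0002,"dy":-0.0096,"dz":-0.0010,"spin":0.06},{"fingers":1,"dx":0.0002,"dy":-0.0096,"dz":-0.0005,"spin":0.06},{"fingers":1,"dx":0.0003,"dy":-0.0096,"dz":-0.0002,"spin":0.06},{"fingers":1,"dx":0.0003,"dy":-0.0096,"dz":-0.0002,"spin":0.06},{"fingers":1,"dx":0.0003,"dy":-0.0096,"dz":-0.0002,"spin":0.06},{"fingers":1,"dx":0.0003,"dy":-0.0096,"dz":-0.0002,"spin":0.06},{"fingers":1,"dx":0,"dy":0,"dz":0,"spin":0},{"fingers":1,"dx":0,"dy":0,"dz":0,"spin":0},{"fingers":1,"dx":0,"dy":0,"dz":0,"spin":0},{"fingers":1,"dx":0,"dy":0,"dz":0,"spin":0}]'
python3 -c "
from h import *
swing()"
```

```text
clock: 19.0
tcp_pos: [0.4235, -0.1921, 0.0498]
tcp_rot: [0.025, 1.0, -0.009, 0.014]
contact_force: [-7.8, -50.6, -13.2]
gripper_width: 0.0459
r 0.1558 phi -3.073 Ftang(cw+) -50.0 Frad 11.3
t 19.0 p [ 0.423 -0.192  0.05 ] toolshift [-0.4279 -0.1867  0.0283] spin -0.087 q6 0.96 jawyaw -1.589 w 0.0459 F [ -7.8 -50.6 -13.2]
```

```bash
python3 -c "
from h import *
i=get_image('top');j=get_image('scene');A=i[140:260,260:400];B=j[225:295,250:340]
cv2.imwrite('pics/t3.png',np.hstack([cv2.resize(A,(420,360),interpolation=2),cv2.resize(B,(360,360),interpolation=2)])[:,:,::-1])
swing()"
```

```text
r 0.1558 phi -3.073 Ftang(cw+) -50.5 Frad 11.5
t 19.1 p [ 0.423 -0.192  0.05 ] toolshift [-0.4279 -0.1867  0.0283] spin -0.087 q6 0.96 jawyaw -1.589 w 0.0458 F [ -8.  -51.2 -12.9]
```

View pics/t3.png

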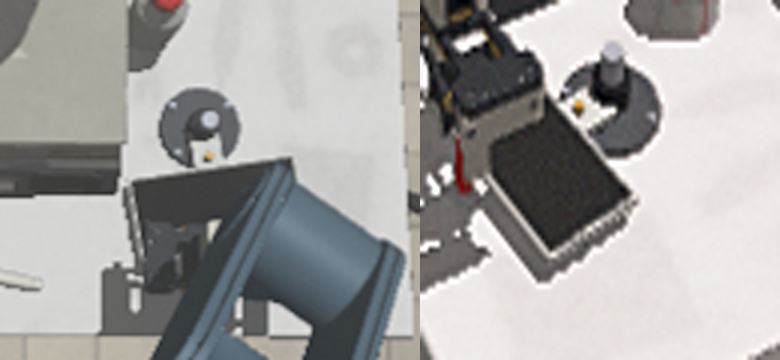

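The tray is swung out by about 1.0 rad: in the left crop its length runs from (128,182) to (292,158). The gripper has overrun the post and is pressing with 50 N, which looks like the stop. I'll ease back, open and rise.

```bash
python3 -m creep '[{"fingers":1,"dx":0.002,"dy":0.005,"dz":0,"spin":-0.03},{"fingers":1,"dx":0,"dy":0.005,"dz":0,"spin":-0.03},{"fingers":1,"dx":0,"dy":0.004,"dz":0,"spin":-0.03},{"fingers":1,"dx":0,"dy":0,"dz":0,"spin":0},{"fingers":1,"dx":0,"dy":0,"dz":0,"spin":0},{"fingers":1,"dx":0,"dy":0,"dz":0,"spin":0},{"fingers":1,"dx":0,"dy":0,"dz":0,"spin":0},{"fingers":1,"dx":0,"dy":0,"dz":0,"spin":0},{"fingers":1,"dx":0,"dy":0,"dz":0,"spin":0},{"fingers":1,"dx":0,"dy":0,"dz":0,"spin":0}]'
python3 -c "
from h import *
swing()"
```

```text
clock: 20.35
tcp_pos: [0.4226, -0.2063, 0.0503]
tcp_rot: [0.025, 0.999, 0.037, 0.01]
contact_force: [-18.9, -51.9, -2.1]
gripper_width: 0.0172
r 0.1582 phi -2.984 Ftang(cw+) -48.3 Frad 26.8
t 20.35 p [ 0.423 -0.206  0.05 ] toolshift [-0.4071 -0.2388  0.0304] spin -0.085 q6 0.85 jawyaw -1.498 w 0.0172 F [-18.9 -51.9  -2.1]
```

```bash
python3 -m creep '[{"fingers":1,"dx":0.001,"dy":0.003,"dz":0,"spin":0},{"fingers":1,"dx":0,"dy":0,"dz":0,"spin":0},{"fingers":1,"dx":0,"dy":0,"dz":0,"spin":0},{"fingers":1,"dx":0,"dy":0,"dz":0,"spin":0},{"fingers":1,"dx":0,"dy":0,"dz":0,"spin":0},{"fingers":1,"dx":0,"dy":0,"dz":0,"spin":0},{"fingers":1,"dx":0,"dy":0,"dz":0,"spin":0},{"fingers":1,"dx":0,"dy":0,"dz":0,"spin":0},{"fingers":1,"dx":0,"dy":0,"dz":0,"spin":0},{"fingers":1,"dx":0,"dy":0,"dz":0,"spin":0}]'
python3 -c "
from h import *
swing()"
```

```text
clock: 21.6
tcp_pos: [0.4227, -0.2067, 0.0503]
tcp_rot: [0.023, 0.999, 0.037, 0.009]
contact_force: [-21.0, -42.8, 4.6]
gripper_width: 0.0161
r 0.1583 phi -2.981 Ftang(cw+) -38.8 Frad 27.5
t 21.6 p [ 0.423 -0.207  0.05 ] toolshift [-0.4071 -0.239   0.0322] spin -0.088 q6 0.84 jawyaw -1.498 w 0.0161 F [-21.  -42.8   4.6]
```

```bash
python3 -m creep '[{"fingers":1,"dx":-0.004,"dy":0.004,"dz":0,"spin":0},{"fingers":1,"dx":-0.004,"dy":0.004,"dz":0,"spin":0},{"fingers":1,"dx":0,"dy":0.003,"dz":0,"spin":0},{"fingers":1,"dx":0,"dy":0,"dz":0,"spin":0},{"fingers":0.8,"dx":0,"dy":0,"dz":0,"spin":0},{"fingers":0.65,"dx":0,"dy":0,"dz":0,"spin":0},{"fingers":0.6,"dx":0,"dy":0,"dz":0,"spin":0},{"fingers":0.6,"dx":0,"dy":0,"dz":0,"spin":0},{"fingers":0.6,"dx":0,"dy":0,"dz":0,"spin":0},{"fingers":0.6,"dx":0,"dy":0,"dz":0,"spin":0}]'
python3 -c "
from h import *
swing()"
```

```text
clock: 22.85
tcp_pos: [0.4148, -0.2064, 0.0476]
tcp_rot: [0.013, 0.999, 0.035, 0.009]
contact_force: [1.0, -0.1, -0.1]
gripper_width: 0.0374
r 0.166 phi -2.99 Ftang(cw+) -0.3 Frad -1.0
t 22.85 p [ 0.415 -0.206  0.048] toolshift [-0.4001 -0.2359  0.0347] spin -0.082 q6 0.81 jawyaw -1.501 w 0.0374 F [ 1.  -0.1 -0.1]
```

```bash
python3 -m creep '[{"fingers":0.6,"dx":0,"dy":0,"dz":-0.055,"spin":0},{"fingers":0.4,"dx":0,"dy":0,"dz":-0.055,"spin":0},{"fingers":0,"dx":-0.010,"dy":-0.052,"dz":0,"spin":0},{"fingers":0,"dx":-0.010,"dy":-0.052,"dz":0,"spin":0},{"fingers":0,"dx":-0.010,"dy":-0.052,"dz":0,"spin":0},{"fingers":0,"dx":-0.010,"dy":-0.052,"dz":0,"spin":0},{"fingers":0,"dx":0.0036,"dy":-0.05,"dz":0,"spin":0},{"fingers":0,"dx":0.0036,"dy":-0.05,"dz":0,"spin":0},{"fingers":0,"dx":0,"dy":0,"dz":0,"spin":0},{"fingers":0,"dx":0,"dy":0,"dz":0,"spin":0}]'
python3 -c "
from h import *
i=get_image('top');A=i[160:250,90:180];B=i[150:240,290:380]
cv2.imwrite('pics/t4.png',cv2.resize(np.hstack([A,B])[:,:,::-1],(800,400),interpolation=2))
to(.417,.417,.15,-.9);tilt()"
```

```text
clock: 24.1
tcp_pos: [0.3587, 0.1011, 0.1486]
tcp_rot: [0.014, 0.999, 0.036, 0.009]
contact_force: [0.3, 0.0, -0.5]
gripper_width: 0.0929
t 24.15 p [0.359 0.101 0.149] toolshift [ 0.08   -0.3115 -0.0086] spin -0.602 q6 1.51 jawyaw -1.502 w 0.093 F [ 0.4 -0.2 -0. ]
tilt rad 0.0184 tan -0.0264 q [-0.003  0.01   2.054 -0.03   1.059  1.513]
```

View pics/t4.png

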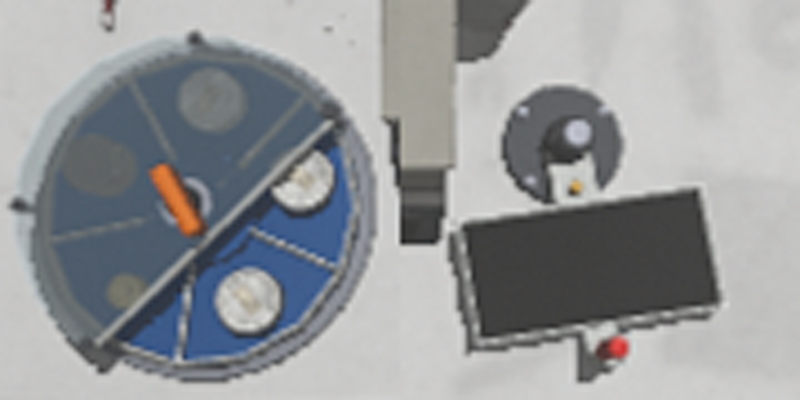

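The tray is swung out, with corners at (462,225), (698,190), (718,300) and (482,337) and the post at (613,348). The carousel is unchanged.

```bash
python3 -c "
from h import *
Rr=lambda x,y,z:px('top',290+(x-400)/4.4444-.4,150+y/4.4444-.4,z)[:2]
h=np.array([.5789,-.1814]);p=Rr(614,346,.066);d=p-h;print('post',p,np.linalg.norm(d),np.arctan2(d[1],d[0]))
c=[Rr(*q,.025) for q in((462,225),(698,190),(718,300),(482,337))];m=np.mean(c,0);d=m-h;print('mid',m,np.linalg.norm(d),np.arctan2(d[1],d[0]),'corners',np.round(c,3).tolist())
"
python3 -m creep '[{"fingers":0,"dx":0.003,"dy":-0.0485,"dz":0,"spin":0},{"fingers":0,"dx":0.003,"dy":-0.0485,"dz":0,"spin":0},{"fingers":0,"dx":0.003,"dy":-0.0485,"dz":0,"spin":0},{"fingers":0,"dx":0.0175,"dy":-0.0415,"dz":0,"spin":0},{"fingers":0,"dx":0.0175,"dy":-0.0415,"dz":0,"spin":0},{"fingers":0,"dx":0.0175,"dy":-0.0415,"dz":0,"spin":0},{"fingers":0,"dx":0.0175,"dy":-0.0415,"dz":0,"spin":-0.15},{"fingers":0,"dx":0,"dy":0,"dz":0,"spin":-0.15},{"fingers":0,"dx":0,"dy":0,"dz":0,"spin":-0.15},{"fingers":0,"dx":0,"dy":0,"dz":0,"spin":-0.15}]'
python3 -c "
from h import *
to(.417,.417,.04,-.9);tilt();i=get_image('wrist');cv2.imwrite('pics/w2.png',i[:,:,::-1])
for z in(.039,):print(proj('wrist',np.array([.417,.417,z])))"
```

```text
post [ 0.41993128 -0.20382391] 0.16054247389678233 -3.0014585782386747
mid [ 0.48386194 -0.19764188] 0.09641592914198505 -2.9723292044536063 corners [[0.512, -0.102], [0.54, -0.281], [0.456, -0.293], [0.428, -0.115]]
clock: 25.4
tcp_pos: [0.4177, 0.4155, 0.1411]
tcp_rot: [0.016, 0.944, 0.329, 0.004]
contact_force: [-0.7, 0.4, 0.3]
gripper_width: 0.0933
t 25.4 p [0.418 0.415 0.141] toolshift [ 0.0007 -0.0049  0.1009] spin 0.001 q6 1.53 jawyaw -0.899 w 0.0933 F [-0.7  0.4  0.3]
tilt rad -0.0009 tan -0.0321 q [ 0.613  0.406  1.559 -0.035  1.178  1.526]
[253.00505012 192.99283911]
```

View pics/w2.png

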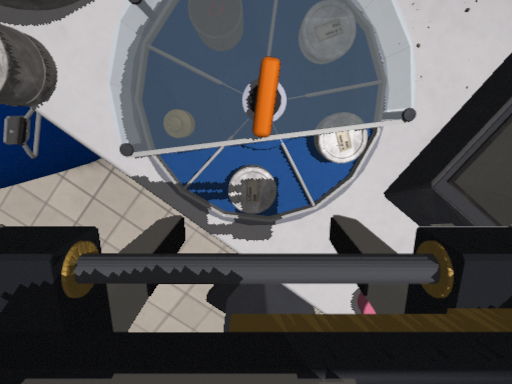

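The wrist picture shows tin A at (253,188), B at (342,140), a third labelled tin C at (328,30), the core at (215,15) and the weight at (179,124). So there are three tins, and I'm going for A now.

```bash
python3 -m creep '[{"fingers":0.3,"dx":0.0037,"dy":-0.005,"dz":0.03,"spin":0},{"fingers":0.3,"dx":0,"dy":0,"dz":0.04,"spin":0},{"fingers":0.3,"dx":0,"dy":0,"dz":0.0295,"spin":0},{"fingers":0.3,"dx":0,"dy":0,"dz":0,"spin":0},{"fingers":0.5,"dx":0,"dy":0,"dz":0,"spin":0},{"fingers":0.6,"dx":0,"dy":0,"dz":0,"spin":0},{"fingers":0.7,"dx":0,"dy":0,"dz":0,"spin":0},{"fingers":1,"dx":0,"dy":0,"dz":0,"spin":0},{"fingers":1,"dx":0,"dy":0,"dz":0,"spin":0},{"fingers":1,"dx":0,"dy":0,"dz":0,"spin":0}]' 30
python3 -c "
from h import *
to(.4192,.419,.0415,-.9)"
```

```text
clock: 26.7
tcp_pos: [0.4186, 0.4217, 0.0435]
tcp_rot: [0.015, 0.944, 0.329, 0.006]
contact_force: [0.4, -2.2, 6.8]
gripper_width: 0.0461
t 26.7 p [0.419 0.422 0.043] toolshift [-0.0012  0.0024  0.0021] spin -0.001 q6 1.54 jawyaw -0.901 w 0.0461 F [ 0.4 -2.2  6.8]
```

```bash
python3 -m creep '[{"fingers":1,"dx":0,"dy":0,"dz":-0.02,"spin":0},{"fingers":1,"dx":0,"dy":0,"dz":-0.04,"spin":0},{"fingers":1,"dx":0,"dy":0,"dz":-0.045,"spin":0},{"fingers":1,"dx":-0.038,"dy":0.0245,"dz":0,"spin":0},{"fingers":1,"dx":-0.038,"dy":0.0245,"dz":0,"spin":0},{"fingers":1,"dx":-0.038,"dy":0.0245,"dz":0,"spin":0},{"fingers":1,"dx":-0.038,"dy":0.0245,"dz":0,"spin":0},{"fingers":1,"dx":-0.031,"dy":0.039,"dz":0,"spin":0},{"fingers":1,"dx":-0.031,"dy":0.039,"dz":0,"spin":0},{"fingers":1,"dx":-0.031,"dy":0.039,"dz":0,"spin":0}]' 
python3 -m creep '[{"fingers":1,"dx":-0.031,"dy":0.039,"dz":0,"spin":0},{"fingers":1,"dx":-0.031,"dy":0.039,"dz":0,"spin":0},{"fingers":1,"dx":-0.0086,"dy":0.0468,"dz":0,"spin":0},{"fingers":1,"dx":-0.0086,"dy":0.0468,"dz":0,"spin":0},{"fingers":1,"dx":-0.0086,"dy":0.0468,"dz":0,"spin":0},{"fingers":1,"dx":-0.0086,"dy":0.0468,"dz":0,"spin":0},{"fingers":1,"dx":-0.0086,"dy":0.0468,"dz":0,"spin":0},{"fingers":1,"dx":-0.0086,"dy":0.0468,"dz":0,"spin":0},{"fingers":1,"dx":0,"dy":0,"dz":0,"spin":-0.177},{"fingers":1,"dx":0,"dy":0,"dz":0,"spin":-0.177}]'
python3 -m creep '[{"fingers":1,"dx":0,"dy":0,"dz":0,"spin":-0.177},{"fingers":1,"dx":0,"dy":0,"dz":0,"spin":-0.177},{"fingers":1,"dx":0,"dy":0,"dz":0,"spin":-0.177},{"fingers":1,"dx":0,"dy":0,"dz":0,"spin":-0.177},{"fingers":1,"dx":0,"dy":0,"dz":0,"spin":0},{"fingers":1,"dx":0,"dy":0,"dz":0,"spin":0},{"fingers":1,"dx":0,"dy":0,"dz":0,"spin":0},{"fingers":1,"dx":0,"dy":0,"dz":0,"spin":0},{"fingers":1,"dx":0,"dy":0,"dz":0,"spin":0},{"fingers":1,"dx":0,"dy":0,"dz":0,"spin":0}]'
python3 -c "
from h import *
to(.494,-.252,.0505,.157);tilt()"
```

```text
clock: 27.95
tcp_pos: [0.3566, 0.1021, 0.1545]
tcp_rot: [0.015, 0.944, 0.329, 0.005]
contact_force: [0.5, -0.2, -0.2]
gripper_width: 0.0458
clock: 29.2
tcp_pos: [0.4905, -0.2488, 0.1653]
tcp_rot: [0.015, 0.87, 0.492, 0.002]
contact_force: [-0.4, 0.3, -0.8]
gripper_width: 0.0458
clock: 30.45
tcp_pos: [0.4905, -0.2485, 0.1657]
tcp_rot: [0.015, 0.648, 0.761, -0.004]
contact_force: [0.1, -0.4, -0.3]
gripper_width: 0.0453
t 30.45 p [ 0.491 -0.248  0.166] toolshift [-0.0007  0.0012  0.1153] spin 0.004 q6 -0.82 jawyaw 0.161 w 0.0453 F [ 0.1 -0.4 -0.3]
tilt rad 0.0305 tan -0.0091 q [-0.666  0.296  1.657 -0.01   1.158 -0.823]
```

```bash
python3 -m creep '[{"fingers":1,"dx":-0.0007,"dy":0.001,"dz":0.045,"spin":0},{"fingers":1,"dx":0,"dy":0,"dz":0.04,"spin":0},{"fingers":1,"dx":0,"dy":0,"dz":0.02,"spin":0},{"fingers":1,"dx":0,"dy":0,"dz":0.008,"spin":0},{"fingers":1,"dx":0,"dy":0,"dz":0.002,"spin":0},{"fingers":1,"dx":0,"dy":0,"dz":0,"spin":0},{"fingers":1,"dx":0,"dy":0,"dz":0,"spin":0},{"fingers":0.47,"dx":0,"dy":0,"dz":0,"spin":0},{"fingers":0.4,"dx":0,"dy":0,"dz":0,"spin":0},{"fingers":0.35,"dx":0,"dy":0,"dz":0,"spin":0}]'
```

```text
clock: 31.7
tcp_pos: [0.4938, -0.252, 0.0509]
tcp_rot: [0.016, 0.648, 0.762, -0.004]
contact_force: [-0.1, -0.0, -0.1]
gripper_width: 0.0592
```

```bash
python3 -m creep '[{"fingers":0.35,"dx":0,"dy":0,"dz":-0.03,"spin":0},{"fingers":0.35,"dx":0,"dy":0,"dz":-0.045,"spin":0},{"fingers":0.35,"dx":0,"dy":0,"dz":-0.04,"spin":0},{"fingers":0.35,"dx":0.045,"dy":-0.0155,"dz":0,"spin":0},{"fingers":0.35,"dx":0.045,"dy":-0.0155,"dz":0,"spin":0},{"fingers":0.35,"dx":0.045,"dy":-0.0155,"dz":0,"spin":0},{"fingers":0.35,"dx":0.045,"dy":-0.0155,"dz":0,"spin":0},{"fingers":0.35,"dx":0.045,"dy":-0.0155,"dz":0,"spin":0},{"fingers":0.35,"dx":0.045,"dy":-0.0155,"dz":0,"spin":0},{"fingers":0.35,"dx":0.0494,"dy":0.0078,"dz":0,"spin":0}]' 
python3 -m creep '[{"fingers":0.35,"dx":0.0494,"dy":0.0078,"dz":0,"spin":0},{"fingers":0.35,"dx":0.0494,"dy":0.0078,"dz":0,"spin":0},{"fingers":0.35,"dx":0.0494,"dy":0.0078,"dz":0,"spin":0},{"fingers":0.35,"dx":0.0494,"dy":0.0078,"dz":0,"spin":0},{"fingers":0.35,"dx":0.0371,"dy":0.0316,"dz":0,"spin":0},{"fingers":0.35,"dx":0.0371,"dy":0.0316,"dz":0,"spin":0},{"fingers":0.35,"dx":0.0371,"dy":0.0316,"dz":0,"spin":0},{"fingers":0.35,"dx":0.0371,"dy":0.0316,"dz":0,"spin":0},{"fingers":0.35,"dx":0.0371,"dy":0.0316,"dz":0,"spin":0},{"fingers":0.35,"dx":0,"dy":0,"dz":0,"spin":-0.175}]'
python3 -m creep '[{"fingers":0.35,"dx":0,"dy":0,"dz":0,"spin":-0.175},{"fingers":0.35,"dx":0,"dy":0,"dz":0,"spin":-0.175},{"fingers":0.35,"dx":0,"dy":0,"dz":0,"spin":-0.175},{"fingers":0.35,"dx":0,"dy":0,"dz":0,"spin":-0.175},{"fingers":0.35,"dx":0,"dy":0,"dz":0,"spin":-0.175},{"fingers":0.35,"dx":0,"dy":0,"dz":0,"spin":-0.175},{"fingers":0.35,"dx":0,"dy":0,"dz":0,"spin":-0.175},{"fingers":0.35,"dx":0,"dy":0,"dz":0,"spin":-0.175},{"fingers":0.35,"dx":0,"dy":0,"dz":0,"spin":-0.175},{"fingers":0.35,"dx":0,"dy":0,"dz":0,"spin":-0.175}]'
python3 -c "
from h import *
to(.487,.458,.077,2.086);tilt();i=get_image('top');A=i[160:250,90:180];B=i[150:240,290:380]
cv2.imwrite('pics/t5.png',cv2.resize(np.hstack([A,B])[:,:,::-1],(800,400),interpolation=2))"
```

```text
clock: 32.95
tcp_pos: [0.355, 0.0535, 0.1555]
tcp_rot: [0.016, 0.649, 0.761, -0.004]
contact_force: [0.4, 0.1, 0.1]
gripper_width: 0.0606
clock: 34.2
tcp_pos: [0.4831, 0.4634, 0.1457]
tcp_rot: [0.015, 0.577, 0.817, -0.005]
contact_force: [-0.7, 0.0, -0.5]
gripper_width: 0.0604
clock: 35.45
tcp_pos: [0.4818, 0.4608, 0.1469]
tcp_rot: [0.005, -0.258, 0.966, -0.015]
contact_force: [-0.5, 0.2, -0.0]
gripper_width: 0.0604
t 35.45 p [0.482 0.461 0.147] toolshift [-0.003  -0.0028  0.07  ] spin 0.006 q6 -1.47 jawyaw 2.092 w 0.0604 F [-0.5  0.2 -0. ]
tilt rad -0.0003 tan -0.0318 q [ 0.613  0.53   1.34  -0.033  1.272 -1.469]
```

View pics/t5.png

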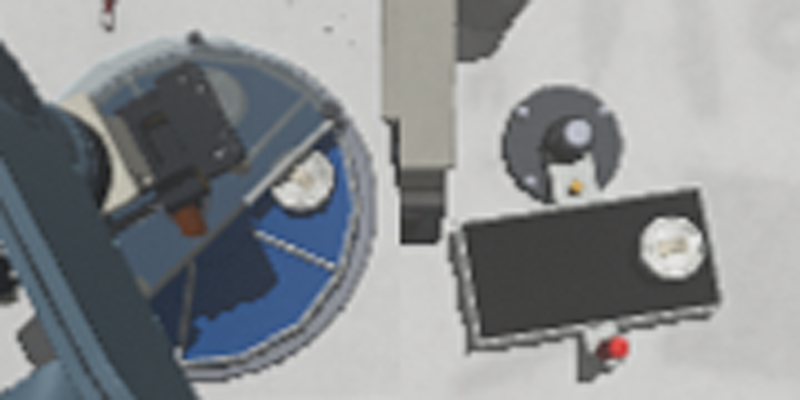

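Tin A stands on the tray at (672,248), the tray is unchanged, and tin B is still at (305,180). Next I'll grip the knob and turn it.

```bash
python3 -m creep '[{"fingers":0.35,"dx":-0.003,"dy":-0.003,"dz":0.035,"spin":0},{"fingers":0.5,"dx":0,"dy":0,"dz":0.035,"spin":0},{"fingers":0.7,"dx":0,"dy":0,"dz":0,"spin":0},{"fingers":1,"dx":0,"dy":0,"dz":0,"spin":0},{"fingers":1,"dx":0,"dy":0,"dz":0,"spin":0},{"fingers":1,"dx":0,"dy":0,"dz":0,"spin":0},{"fingers":1,"dx":0,"dy":0,"dz":0,"spin":0},{"fingers":1,"dx":0,"dy":0,"dz":0,"spin":0},{"fingers":1,"dx":0,"dy":0,"dz":0,"spin":0},{"fingers":1,"dx":0,"dy":0,"dz":0,"spin":0}]' 25
python3 -m creep '[{"fingers":1,"dx":0,"dy":0,"dz":0,"spin":0.05},{"fingers":1,"dx":0,"dy":0,"dz":0,"spin":0.12},{"fingers":1,"dx":0,"dy":0,"dz":0,"spin":0.12},{"fingers":1,"dx":0,"dy":0,"dz":0,"spin":0.12},{"fingers":1,"dx":0,"dy":0,"dz":0,"spin":0.12},{"fingers":1,"dx":0,"dy":0,"dz":0,"spin":0.12},{"fingers":1,"dx":0,"dy":0,"dz":0,"spin":0.12},{"fingers":1,"dx":0,"dy":0,"dz":0,"spin":0.12},{"fingers":1,"dx":0,"dy":0,"dz":0,"spin":0.1},{"fingers":1,"dx":0,"dy":0,"dz":0,"spin":0}]'
python3 -c "
from h import *
to(.487,.458,.077,1.096)"
```

```text
clock: 36.75
tcp_pos: [0.4867, 0.4599, 0.0782]
tcp_rot: [0.006, -0.255, 0.967, -0.013]
contact_force: [-1.5, 3.7, 0.8]
gripper_width: 0.0142
clock: 38.0
tcp_pos: [0.4869, 0.4614, 0.0782]
tcp_rot: [0.012, 0.236, 0.972, -0.007]
contact_force: [-2.2, 8.4, -2.2]
gripper_width: 0.0138
t 38.0 p [0.487 0.461 0.078] toolshift [-0.0016 -0.0029  0.0013] spin -0.001 q6 -0.47 jawyaw 1.095 w 0.0138 F [-2.2  8.4 -2.2]
```

```bash
python3 -m creep '[{"fingers":0.7,"dx":0,"dy":0,"dz":0,"spin":0},{"fingers":0.5,"dx":0,"dy":0,"dz":0,"spin":0},{"fingers":0.3,"dx":0,"dy":0,"dz":-0.02,"spin":0},{"fingers":0.3,"dx":0,"dy":0,"dz":-0.05,"spin":0},{"fingers":0.3,"dx":0.011,"dy":-0.039,"dz":0,"spin":0},{"fingers":0.3,"dx":0.011,"dy":-0.039,"dz":0,"spin":0},{"fingers":0.3,"dx":0,"dy":0,"dz":0,"spin":0.17},{"fingers":0.3,"dx":0,"dy":0,"dz":0,"spin":0.17},{"fingers":0.3,"dx":0,"dy":0,"dz":0,"spin":0.17},{"fingers":0.3,"dx":0,"dy":0,"dz":0,"spin":0.17}]'
python3 -m creep '[{"fingers":0.3,"dx":0,"dy":0,"dz":0,"spin":0.17},{"fingers":0.3,"dx":0,"dy":0,"dz":0,"spin":0.17},{"fingers":0.3,"dx":0,"dy":0,"dz":0,"spin":0.17},{"fingers":0.3,"dx":0,"dy":0,"dz":0,"spin":0.17},{"fingers":0.3,"dx":0,"dy":0,"dz":0,"spin":0.17},{"fingers":0.3,"dx":0,"dy":0,"dz":0,"spin":0.17},{"fingers":0.3,"dx":0,"dy":0,"dz":0,"spin":0.17},{"fingers":0.3,"dx":0,"dy":0,"dz":0,"spin":0},{"fingers":0.3,"dx":0,"dy":0,"dz":0,"spin":0},{"fingers":0.3,"dx":0,"dy":0,"dz":0,"spin":0}]'
python3 -c "
from h import *
to(.432,.402,.042,-.785);tilt();i=get_image('wrist');crop(i,100,0,320,240,2,'pics/w3.png');print(proj('wrist',np.array([.432,.402,.039])))"
```

```text
clock: 39.25
tcp_pos: [0.4309, 0.3999, 0.1479]
tcp_rot: [0.015, 0.548, 0.836, -0.006]
contact_force: [0.2, 0.8, -0.6]
gripper_width: 0.065
clock: 40.5
tcp_pos: [0.4308, 0.4003, 0.1478]
tcp_rot: [0.016, 0.921, 0.389, 0.003]
contact_force: [-0.7, 0.2, -0.0]
gripper_width: 0.0651
t 40.5 p [0.431 0.4   0.148] toolshift [ 0.0027 -0.0036  0.1057] spin 0.013 q6 1.36 jawyaw -0.772 w 0.0651 F [-0.7  0.2 -0. ]
tilt rad 0.0012 tan -0.0318 q [ 0.579  0.396  1.556 -0.034  1.189  1.364]
[254.39805702 189.50485841]
```

View pics/w3.png

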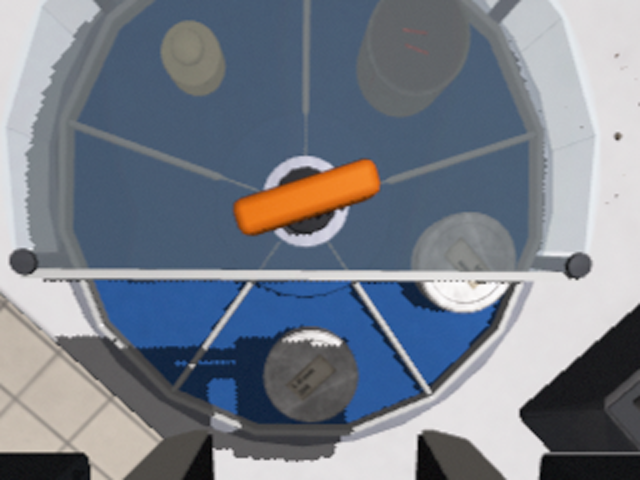

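Tin B lies at (311,375) in the crop, which is the window's middle within 2 mm. Tin C is half under the cover at (463,263), with the core at (415,50) and the weight at (192,60). I'll grip B.

```bash
python3 -m creep '[{"fingers":0.3,"dx":0.004,"dy":-0.003,"dz":0.035,"spin":0},{"fingers":0.3,"dx":0,"dy":0,"dz":0.04,"spin":0},{"fingers":0.3,"dx":0,"dy":0,"dz":0.031,"spin":0},{"fingers":0.3,"dx":0,"dy":0,"dz":0,"spin":0},{"fingers":0.5,"dx":0,"dy":0,"dz":0,"spin":0},{"fingers":0.6,"dx":0,"dy":0,"dz":0,"spin":0},{"fingers":0.7,"dx":0,"dy":0,"dz":0,"spin":0},{"fingers":1,"dx":0,"dy":0,"dz":0,"spin":0},{"fingers":1,"dx":0,"dy":0,"dz":0,"spin":0},{"fingers":1,"dx":0,"dy":0,"dz":0,"spin":0}]' 30
python3 -c "
from h import *
to(.432,.402,.042,-.785)"
```

```text
clock: 41.8
tcp_pos: [0.4343, 0.4033, 0.0433]
tcp_rot: [0.015, 0.922, 0.388, 0.005]
contact_force: [-0.3, -0.3, 6.2]
gripper_width: 0.0457
t 41.8 p [0.434 0.403 0.043] toolshift [-0.0026 -0.0008  0.0013] spin 0.011 q6 1.38 jawyaw -0.774 w 0.0457 F [-0.3 -0.3  6.2]
```

```bash
python3 -m creep '[{"fingers":1,"dx":0,"dy":0,"dz":-0.02,"spin":0},{"fingers":1,"dx":0,"dy":0,"dz":-0.04,"spin":0},{"fingers":1,"dx":0,"dy":0,"dz":-0.045,"spin":0},{"fingers":1,"dx":-0.040,"dy":0.0135,"dz":0,"spin":0},{"fingers":1,"dx":-0.040,"dy":0.0135,"dz":0,"spin":0},{"fingers":1,"dx":-0.040,"dy":0.0135,"dz":0,"spin":0},{"fingers":1,"dx":-0.040,"dy":0.0135,"dz":0,"spin":0},{"fingers":1,"dx":-0.0358,"dy":0.035,"dz":0,"spin":0},{"fingers":1,"dx":-0.0358,"dy":0.035,"dz":0,"spin":0},{"fingers":1,"dx":-0.0358,"dy":0.035,"dz":0,"spin":0}]' 
python3 -m creep '[{"fingers":1,"dx":-0.0358,"dy":0.035,"dz":0,"spin":0},{"fingers":1,"dx":-0.0358,"dy":0.035,"dz":0,"spin":0},{"fingers":1,"dx":-0.0105,"dy":0.0453,"dz":0,"spin":0},{"fingers":1,"dx":-0.0105,"dy":0.0453,"dz":0,"spin":0},{"fingers":1,"dx":-0.0105,"dy":0.0453,"dz":0,"spin":0},{"fingers":1,"dx":-0.0105,"dy":0.0453,"dz":0,"spin":0},{"fingers":1,"dx":-0.0105,"dy":0.0453,"dz":0,"spin":0},{"fingers":1,"dx":0,"dy":0,"dz":0,"spin":-0.155},{"fingers":1,"dx":0,"dy":0,"dz":0,"spin":-0.155},{"fingers":1,"dx":0,"dy":0,"dz":0,"spin":-0.155}]'
python3 -m creep '[{"fingers":1,"dx":0,"dy":0,"dz":0,"spin":-0.155},{"fingers":1,"dx":0,"dy":0,"dz":0,"spin":-0.155},{"fingers":1,"dx":0,"dy":0,"dz":0,"spin":-0.155},{"fingers":1,"dx":0,"dy":0,"dz":0,"spin":0},{"fingers":1,"dx":0,"dy":0,"dz":0,"spin":0},{"fingers":1,"dx":0,"dy":0,"dz":0,"spin":0},{"fingers":1,"dx":0,"dy":0,"dz":0,"spin":0},{"fingers":1,"dx":0,"dy":0,"dz":0,"spin":0},{"fingers":1,"dx":0,"dy":0,"dz":0,"spin":0},{"fingers":1,"dx":0,"dy":0,"dz":0,"spin":0}]'
python3 -c "
from h import *
i=get_image('top');crop(i,270,130,130,100,6,'pics/t6.png')
Q=lambda u,v,z:px('top',u,v,z)
to(.485,-.196,.0505,.157);tilt()"
```

```text
clock: 43.05
tcp_pos: [0.3579, 0.1018, 0.1536]
tcp_rot: [0.016, 0.921, 0.388, 0.004]
contact_force: [0.9, -0.1, 0.1]
gripper_width: 0.0457
clock: 44.3
tcp_pos: [0.4832, -0.1929, 0.1631]
tcp_rot: [0.016, 0.806, 0.592, -0.0]
contact_force: [0.7, -0.4, -1.0]
gripper_width: 0.0457
clock: 45.55
tcp_pos: [0.4833, -0.1928, 0.1631]
tcp_rot: [0.015, 0.65, 0.76, -0.004]
contact_force: [0.3, 0.6, -1.0]
gripper_width: 0.0456
t 45.6 p [ 0.483 -0.193  0.163] toolshift [-0.0002 -0.0004  0.1126] spin -0.001 q6 -0.74 jawyaw 0.156 w 0.0456 F [-0.5  0.5 -0.4]
tilt rad 0.0296 tan -0.0115 q [-0.586  0.249  1.729 -0.013  1.134 -0.737]
```

View pics/t6.png

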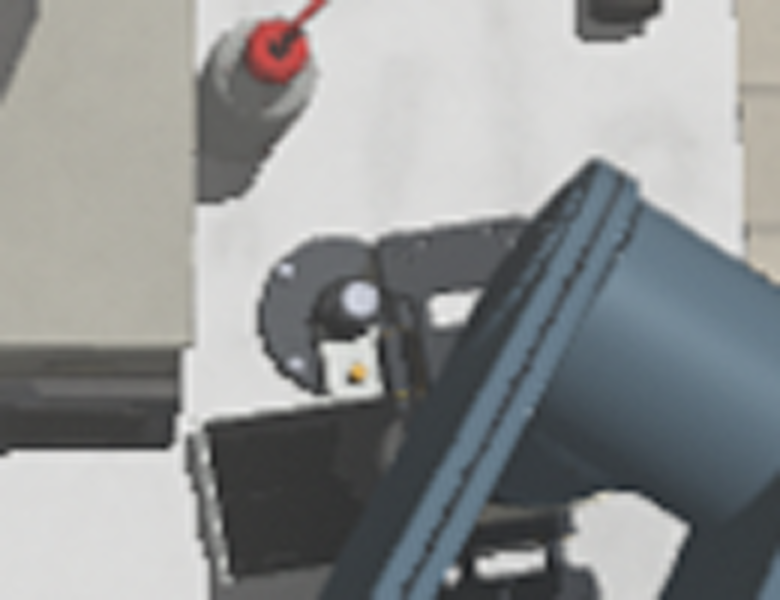

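The arm hides tin A in this picture; the held tin is over the tray's middle at about (385,450). I'll check A's place with numbers from the scene camera.

```bash
python3 -c "
from h import *
i=get_image('scene');g=cv2.cvtColor(i,cv2.COLOR_RGB2GRAY)
print(px('top',290+272/4.4444-.4,150+248/4.4444-.4,.045))
for n,P in(('A',(.494,-.252,.045)),('mid',(.485,-.196,.02)),('S3',(.476,-.14,.02))):print(n,proj('scene',np.array(P)).round(1))
u,v=proj('scene',np.array((.494,-.252,.045))).astype(int)
print(u,v);print(g[v-16:v+18:2,u-24:u+26:2])"
```

```text
[ 0.49332403 -0.25395643  0.045     ]
A [286.4 256.6]
mid [275.9 252.2]
S3 [266.2 243.1]
286 256
[[ 26  30  26  27  26  16  47  38  88 245 234 236 183  80  86  91  23  84
   93  91  58  79  89 249 236]
 [ 30  28  26  33  35  26  23  50  43  61 243 241 191  77 139  76  23  38
   24  34  53  92  88 104 240]
 [ 26  32  28  25  30  30  25  29  31  41  64 155 146 227 214 226  71   8
   15  13  67  93  86  72 251]
 [ 28  25  13  29  20  30  31  23  31  15  39  70 235  76  92 222 229 249
  254  35  94  87  91  93 173]
 [ 23  25  29  25  28  24  23  50  50  53  43  45  45 241 230 226 234 107
   64  92  90  88  83 136 221]
 [ 58  27  21  24  23  35  48  43  49  45  50  48  41  46 197  89  54  89
   90  89  89  90  84  77 245]
 [116  19  15  32  30  47  48  46  44  50  45  36  42  35  27 204  93  89
   93  92  91  85  74 255 235]
 [ 59  12  23  35  24  44  50  40  47  41  96 255 255 243 219  51 166  54
   53  49  60 112 252 235 233]
 [ 72 190  19  30  50  46  52  50  47  78 245 219 224 232 231 178  29 188
  255 255 246 237 235 235 234]
 [ 62 112 188  38  45  51  46  41  45 125 231 235 211 217 216 209 128  33
  139 245 236 235 234 235 234]
 [ 62 242 101 187  37  46  46  48  47  40 251 231 233 217 232 229 102  43
   39 132 240 234 234 234 236]
 [171 231 169  96 189  32  44  46  46  37  85 255 231 238 228 152  54  45
   43  28  94 229 237 233 234]
 [171  68  95  97  95 194  30  45  44  27 109  89  91  96 116 132  30  47
   36 147 164 157 232 233 232]
 [ 92 255 113  98 106  94 191  35  42  47  46 110  97  99 121  78  35 100
  183 122 167 231 227 230 232]
 [248 236 245 112  99 101  95 189  32  40  48  43  39  35  33  94 241 111
   81  83 238 228 225 228 231]
 [236 235 235 245 114  96 101  94 189  29  48  43  36  80 148 112 103  91
  144 239 227 224 225 227 228]
 [233 235 235 234 244 112 102 104  98 189  25  63 158 173 123  90 109 245
  229 226 227 226 226 225 228]]
```

```bash
python3 -m creep '[{"fingers":1,"dx":0,"dy":0,"dz":0.045,"spin":0},{"fingers":1,"dx":0,"dy":0,"dz":0.037,"spin":0},{"fingers":1,"dx":0,"dy":0,"dz":0.02,"spin":0},{"fingers":1,"dx":0,"dy":0,"dz":0.008,"spin":0},{"fingers":1,"dx":0,"dy":0,"dz":0.003,"spin":0},{"fingers":1,"dx":0,"dy":0,"dz":0,"spin":0},{"fingers":1,"dx":0,"dy":0,"dz":0,"spin":0},{"fingers":0.47,"dx":0,"dy":0,"dz":0,"spin":0},{"fingers":0.4,"dx":0,"dy":0,"dz":0,"spin":0},{"fingers":0.4,"dx":0,"dy":0,"dz":0,"spin":0}]'
```

```text
clock: 46.9
tcp_pos: [0.4854, -0.1958, 0.0503]
tcp_rot: [0.016, 0.65, 0.76, -0.004]
contact_force: [0.5, -0.5, 0.5]
gripper_width: 0.0556
```

```bash
python3 -m creep '[{"fingers":0.35,"dx":0,"dy":0,"dz":-0.03,"spin":0},{"fingers":0.35,"dx":0,"dy":0,"dz":-0.045,"spin":0},{"fingers":0.35,"dx":0,"dy":0,"dz":-0.04,"spin":0},{"fingers":0.35,"dx":0.0426,"dy":-0.0186,"dz":0,"spin":0},{"fingers":0.35,"dx":0.0426,"dy":-0.0186,"dz":0,"spin":0},{"fingers":0.35,"dx":0.0426,"dy":-0.0186,"dz":0,"spin":0},{"fingers":0.35,"dx":0.0426,"dy":-0.0186,"dz":0,"spin":0},{"fingers":0.35,"dx":0.0426,"dy":-0.0186,"dz":0,"spin":0},{"fingers":0.35,"dx":0.0494,"dy":0.0078,"dz":0,"spin":0},{"fingers":0.35,"dx":0.0494,"dy":0.0078,"dz":0,"spin":0}]' 
python3 -m creep '[{"fingers":0.35,"dx":0.0494,"dy":0.0078,"dz":0,"spin":0},{"fingers":0.35,"dx":0.0494,"dy":0.0078,"dz":0,"spin":0},{"fingers":0.35,"dx":0.0494,"dy":0.0078,"dz":0,"spin":0},{"fingers":0.35,"dx":0.0365,"dy":0.0322,"dz":0,"spin":0},{"fingers":0.35,"dx":0.0365,"dy":0.0322,"dz":0,"spin":0},{"fingers":0.35,"dx":0.0365,"dy":0.0322,"dz":0,"spin":0},{"fingers":0.35,"dx":0.0365,"dy":0.0322,"dz":0,"spin":0},{"fingers":0.35,"dx":0.0365,"dy":0.0322,"dz":0,"spin":0},{"fingers":0.35,"dx":0,"dy":0,"dz":0,"spin":-0.157},{"fingers":0.35,"dx":0,"dy":0,"dz":0,"spin":-0.157}]'
python3 -m creep '[{"fingers":0.35,"dx":0,"dy":0,"dz":0,"spin":-0.157},{"fingers":0.35,"dx":0,"dy":0,"dz":0,"spin":-0.157},{"fingers":0.35,"dx":0,"dy":0,"dz":0,"spin":-0.157},{"fingers":0.35,"dx":0,"dy":0,"dz":0,"spin":-0.157},{"fingers":0.35,"dx":0,"dy":0,"dz":0,"spin":0},{"fingers":0.35,"dx":0,"dy":0,"dz":0,"spin":0},{"fingers":0.35,"dx":0,"dy":0,"dz":0,"spin":0},{"fingers":0.35,"dx":0,"dy":0,"dz":0,"spin":0},{"fingers":0.35,"dx":0,"dy":0,"dz":0,"spin":0},{"fingers":0.35,"dx":0,"dy":0,"dz":0,"spin":0}]'
python3 -c "
from h import *
to(.487,.460,.077,1.096);tilt();i=get_image('top');A=i[160:250,90:180];B=i[150:240,290:380]
cv2.imwrite('pics/t7.png',cv2.resize(np.hstack([A,B])[:,:,::-1],(800,400),interpolation=2))"
```

```text
clock: 48.15
tcp_pos: [0.3583, 0.1044, 0.1555]
tcp_rot: [0.016, 0.65, 0.76, -0.003]
contact_force: [1.1, 0.3, 0.1]
gripper_width: 0.0604
clock: 49.4
tcp_pos: [0.4893, 0.4588, 0.1472]
tcp_rot: [0.014, 0.521, 0.854, -0.007]
contact_force: [-0.0, -0.9, -0.3]
gripper_width: 0.0604
clock: 50.65
tcp_pos: [0.4893, 0.4583, 0.1483]
tcp_rot: [0.012, 0.234, 0.972, -0.01]
contact_force: [-0.0, 0.8, -0.1]
gripper_width: 0.0606
t 50.65 p [0.489 0.458 0.148] toolshift [0.0048 0.0015 0.0711] spin 0.001 q6 -0.48 jawyaw 1.097 w 0.0606 F [-0.   0.8 -0.1]
tilt rad 0.0003 tan -0.0318 q [ 0.604  0.535  1.328 -0.033  1.278 -0.484]
```

View pics/t7.png

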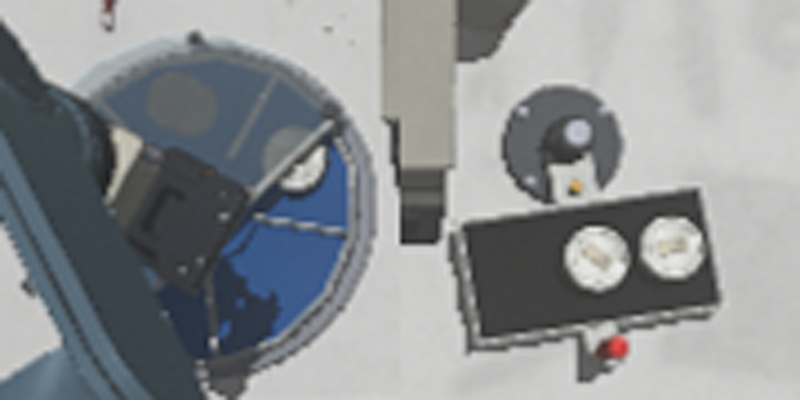

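Two tins stand apart on the tray at (598,258) and (672,248), and C shows at the cover's edge at (298,162). I'll turn the knob another 72 degrees.

```bash
python3 -m creep '[{"fingers":0.35,"dx":0.005,"dy":0.0015,"dz":0.035,"spin":0},{"fingers":0.5,"dx":0,"dy":0,"dz":0.035,"spin":0},{"fingers":0.7,"dx":0,"dy":0,"dz":0,"spin":0},{"fingers":1,"dx":0,"dy":0,"dz":0,"spin":0},{"fingers":1,"dx":0,"dy":0,"dz":0,"spin":0},{"fingers":1,"dx":0,"dy":0,"dz":0,"spin":0},{"fingers":1,"dx":0,"dy":0,"dz":0,"spin":0},{"fingers":1,"dx":0,"dy":0,"dz":0,"spin":0},{"fingers":1,"dx":0,"dy":0,"dz":0,"spin":0},{"fingers":1,"dx":0,"dy":0,"dz":0,"spin":0}]' 25
python3 -m creep '[{"fingers":1,"dx":0,"dy":0,"dz":0,"spin":0.06},{"fingers":1,"dx":0,"dy":0,"dz":0,"spin":0.14},{"fingers":1,"dx":0,"dy":0,"dz":0,"spin":0.14},{"fingers":1,"dx":0,"dy":0,"dz":0,"spin":0.14},{"fingers":1,"dx":0,"dy":0,"dz":0,"spin":0.14},{"fingers":1,"dx":0,"dy":0,"dz":0,"spin":0.14},{"fingers":1,"dx":0,"dy":0,"dz":0,"spin":0.14},{"fingers":1,"dx":0,"dy":0,"dz":0,"spin":0.14},{"fingers":1,"dx":0,"dy":0,"dz":0,"spin":0.14},{"fingers":1,"dx":0,"dy":0,"dz":0,"spin":0.08}]'
python3 -c "
from h import *
to(.487,.460,.077,-.161)"
```

```text
clock: 51.95
tcp_pos: [0.4877, 0.461, 0.0796]
tcp_rot: [0.013, 0.234, 0.972, -0.009]
contact_force: [0.6, 1.4, 6.2]
gripper_width: 0.0142
clock: 53.2
tcp_pos: [0.4881, 0.4612, 0.0795]
tcp_rot: [0.016, 0.763, 0.646, 0.0]
contact_force: [2.8, 3.1, 4.0]
gripper_width: 0.0138
t 53.2 p [0.488 0.461 0.079] toolshift [-0.0013 -0.0009  0.0025] spin -0.004 q6 0.79 jawyaw -0.165 w 0.0138 F [2.8 3.1 4. ]
```

```bash
python3 -m creep '[{"fingers":0.7,"dx":0,"dy":0,"dz":0,"spin":0},{"fingers":0.5,"dx":0,"dy":0,"dz":0,"spin":0},{"fingers":0.3,"dx":0,"dy":0,"dz":-0.02,"spin":0},{"fingers":0.3,"dx":0,"dy":0,"dz":-0.05,"spin":0},{"fingers":0.3,"dx":-0.034,"dy":-0.023,"dz":0,"spin":0},{"fingers":0.3,"dx":-0.034,"dy":-0.023,"dz":0,"spin":0},{"fingers":0.3,"dx":0,"dy":0,"dz":0,"spin":0.155},{"fingers":0.3,"dx":0,"dy":0,"dz":0,"spin":0.155},{"fingers":0.3,"dx":0,"dy":0,"dz":0,"spin":0.155},{"fingers":0.3,"dx":0,"dy":0,"dz":0,"spin":0.155}]'
python3 -c "
from h import *
to(.432,.402,.042,-.785);tilt();i=get_image('wrist');crop(i,100,0,320,240,2,'pics/w4.png');print(proj('wrist',np.array([.432,.402,.039])))"
```

```text
clock: 54.45
tcp_pos: [0.4286, 0.4018, 0.1481]
tcp_rot: [0.016, 0.924, 0.382, 0.003]
contact_force: [-0.0, -0.9, -0.5]
gripper_width: 0.0656
t 54.45 p [0.429 0.402 0.148] toolshift [ 0.0032 -0.001   0.1061] spin -0.001 q6 1.38 jawyaw -0.786 w 0.0656 F [-0.  -0.9 -0.5]
tilt rad -0.0006 tan -0.0319 q [ 0.583  0.396  1.555 -0.034  1.191  1.382]
[256.91578786 188.84524457]
```

View pics/w4.png

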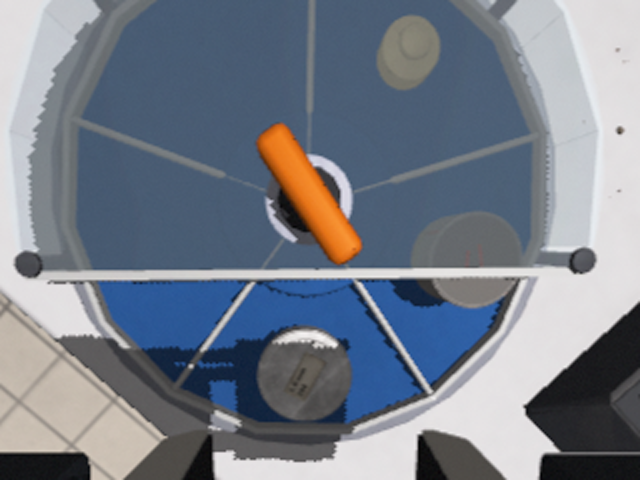

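Tin C is at (304,374) in the crop, about 4 mm to the left of the window's middle, with the core at (468,258) and the weight at (410,50). I'll grip C.

```bash
python3 -m creep '[{"fingers":0.3,"dx":0.0045,"dy":-0.0055,"dz":0.035,"spin":0},{"fingers":0.3,"dx":0,"dy":0,"dz":0.04,"spin":0},{"fingers":0.3,"dx":0,"dy":0,"dz":0.031,"spin":0},{"fingers":0.3,"dx":0,"dy":0,"dz":0,"spin":0},{"fingers":0.5,"dx":0,"dy":0,"dz":0,"spin":0},{"fingers":0.6,"dx":0,"dy":0,"dz":0,"spin":0},{"fingers":0.7,"dx":0,"dy":0,"dz":0,"spin":0},{"fingers":1,"dx":0,"dy":0,"dz":0,"spin":0},{"fingers":1,"dx":0,"dy":0,"dz":0,"spin":0},{"fingers":1,"dx":0,"dy":0,"dz":0,"spin":0}]' 30
python3 -c "
from h import *
to(.432,.402,.042,-.785)"
```

```text
clock: 55.75
tcp_pos: [0.4313, 0.4073, 0.0441]
tcp_rot: [0.015, 0.923, 0.384, 0.005]
contact_force: [0.2, 0.0, 6.9]
gripper_width: 0.0457
t 55.75 p [0.431 0.407 0.044] toolshift [-0.0033  0.0041  0.0022] spin 0.003 q6 1.39 jawyaw -0.782 w 0.0457 F [0.2 0.  6.9]
```

```bash
python3 -m creep '[{"fingers":1,"dx":0,"dy":0,"dz":-0.02,"spin":0},{"fingers":1,"dx":0,"dy":0,"dz":-0.04,"spin":0},{"fingers":1,"dx":0,"dy":0,"dz":-0.045,"spin":0},{"fingers":1,"dx":-0.0404,"dy":0.015,"dz":0,"spin":0},{"fingers":1,"dx":-0.0404,"dy":0.015,"dz":0,"spin":0},{"fingers":1,"dx":-0.0404,"dy":0.015,"dz":0,"spin":0},{"fingers":1,"dx":-0.0404,"dy":0.015,"dz":0,"spin":0},{"fingers":1,"dx":-0.0355,"dy":0.0352,"dz":0,"spin":0},{"fingers":1,"dx":-0.0355,"dy":0.0352,"dz":0,"spin":0},{"fingers":1,"dx":-0.0355,"dy":0.0352,"dz":0,"spin":0}]' 
python3 -m creep '[{"fingers":1,"dx":-0.0355,"dy":0.0352,"dz":0,"spin":0},{"fingers":1,"dx":-0.0355,"dy":0.0352,"dz":0,"spin":0},{"fingers":1,"dx":-0.004,"dy":0.0449,"dz":0,"spin":0},{"fingers":1,"dx":-0.004,"dy":0.0449,"dz":0,"spin":0},{"fingers":1,"dx":-0.004,"dy":0.0449,"dz":0,"spin":0},{"fingers":1,"dx":-0.004,"dy":0.0449,"dz":0,"spin":0},{"fingers":1,"dx":0,"dy":0,"dz":0,"spin":-0.156},{"fingers":1,"dx":0,"dy":0,"dz":0,"spin":-0.156},{"fingers":1,"dx":0,"dy":0,"dz":0,"spin":-0.156},{"fingers":1,"dx":0,"dy":0,"dz":0,"spin":-0.156}]'
python3 -m creep '[{"fingers":1,"dx":0,"dy":0,"dz":0,"spin":-0.156},{"fingers":1,"dx":0,"dy":0,"dz":0,"spin":-0.156},{"fingers":1,"dx":0,"dy":0,"dz":0,"spin":0},{"fingers":1,"dx":0,"dy":0,"dz":0,"spin":0},{"fingers":1,"dx":0,"dy":0,"dz":0,"spin":0},{"fingers":1,"dx":0,"dy":0,"dz":0,"spin":0},{"fingers":1,"dx":0,"dy":0,"dz":0,"spin":0},{"fingers":1,"dx":0,"dy":0,"dz":0,"spin":0},{"fingers":1,"dx":0,"dy":0,"dz":0,"spin":0},{"fingers":1,"dx":0,"dy":0,"dz":0,"spin":0}]'
python3 -c "
from h import *
i=get_image('scene');j=get_image('top')
A=j[140:240,280:380];B=i[215:295,240:320]
cv2.imwrite('pics/t8.png',np.hstack([cv2.resize(A,(400,400),interpolation=2),cv2.resize(B,(400,400),interpolation=2)])[:,:,::-1])
to(.476,-.138,.0515,.157);tilt()"
```

```text
clock: 57.0
tcp_pos: [0.3567, 0.1012, 0.1545]
tcp_rot: [0.016, 0.923, 0.385, 0.004]
contact_force: [-0.3, -0.5, 0.2]
gripper_width: 0.0461
clock: 58.25
tcp_pos: [0.4727, -0.1352, 0.1625]
tcp_rot: [0.016, 0.759, 0.651, -0.002]
contact_force: [-0.3, 0.1, -0.7]
gripper_width: 0.0456
clock: 59.5
tcp_pos: [0.4729, -0.1353, 0.1624]
tcp_rot: [0.015, 0.651, 0.759, -0.004]
contact_force: [1.1, 0.3, 0.1]
gripper_width: 0.0458
t 59.6 p [ 0.473 -0.135  0.162] toolshift [0.    0.001 0.111] spin -0.003 q6 -0.64 jawyaw 0.154 w 0.0456 F [-0.4  0.2 -0.5]
tilt rad 0.0285 tan -0.0141 q [-0.495  0.202  1.793 -0.016  1.118 -0.643]
```

View pics/t8.png

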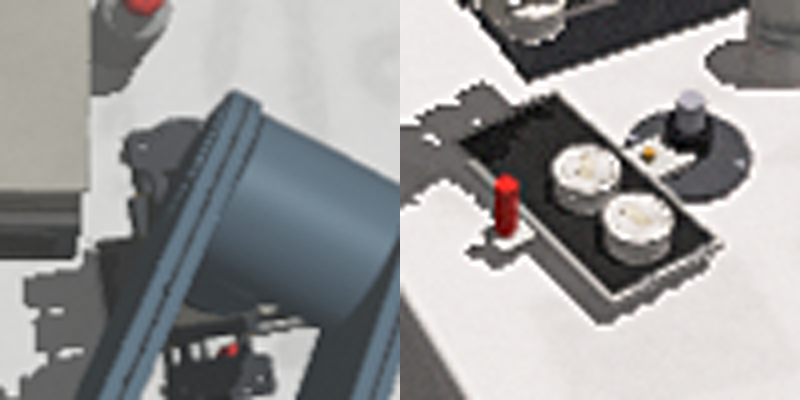

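The scene crop shows tins A at (638,222) and B at (588,175) in place on the tray. The far third, around (515,130), is free, and tin C is held above it. I'll lower it there.

```bash
python3 -m creep '[{"fingers":1,"dx":0,"dy":0.001,"dz":0.045,"spin":0},{"fingers":1,"dx":0,"dy":0,"dz":0.035,"spin":0},{"fingers":1,"dx":0,"dy":0,"dz":0.02,"spin":0},{"fingers":1,"dx":0,"dy":0,"dz":0.008,"spin":0},{"fingers":1,"dx":0,"dy":0,"dz":0.003,"spin":0},{"fingers":1,"dx":0,"dy":0,"dz":0,"spin":0},{"fingers":1,"dx":0,"dy":0,"dz":0,"spin":0},{"fingers":0.47,"dx":0,"dy":0,"dz":0,"spin":0},{"fingers":0.4,"dx":0,"dy":0,"dz":0,"spin":0},{"fingers":0.4,"dx":0,"dy":0,"dz":0,"spin":0}]'
python3 -m creep '[{"fingers":0.35,"dx":0,"dy":0,"dz":-0.03,"spin":0},{"fingers":0.35,"dx":0,"dy":0,"dz":-0.045,"spin":0},{"fingers":0.35,"dx":0,"dy":0,"dz":-0.05,"spin":0},{"fingers":0.35,"dx":0.035,"dy":-0.03,"dz":0,"spin":0},{"fingers":0.35,"dx":0.035,"dy":-0.03,"dz":0,"spin":0},{"fingers":0.35,"dx":0.035,"dy":-0.03,"dz":0,"spin":0},{"fingers":0.35,"dx":0.035,"dy":-0.01,"dz":0,"spin":0},{"fingers":0.35,"dx":0.035,"dy":0,"dz":0,"spin":0},{"fingers":0.35,"dx":0,"dy":0,"dz":0,"spin":0},{"fingers":0.35,"dx":0,"dy":0,"dz":0,"spin":0}]'
python3 -c "
from h import *
to(0,0,0);i=get_image('top');A=i[160:250,90:180];B=i[150:240,290:380]
cv2.imwrite('pics/t9.png',cv2.resize(np.hstack([A,B])[:,:,::-1],(800,400),interpolation=2));s=get_image('scene');crop(s,240,200,100,80,8,'pics/s9.png')"
```

```text
clock: 60.85
tcp_pos: [0.4761, -0.1381, 0.0516]
tcp_rot: [0.016, 0.651, 0.759, -0.004]
contact_force: [0.6, 0.3, -0.7]
gripper_width: 0.0556
clock: 62.1
tcp_pos: [0.3485, 0.0224, 0.1702]
tcp_rot: [0.016, 0.65, 0.76, -0.004]
contact_force: [0.6, 0.1, 0.3]
gripper_width: 0.0602
t 62.1 p [0.348 0.022 0.17 ] toolshift [ 0.0365 -0.3502  0.1641] spin 0 q6 -0.38 jawyaw 0.155 w 0.0602 F [0.6 0.1 0.3]
```

View pics/t9.png

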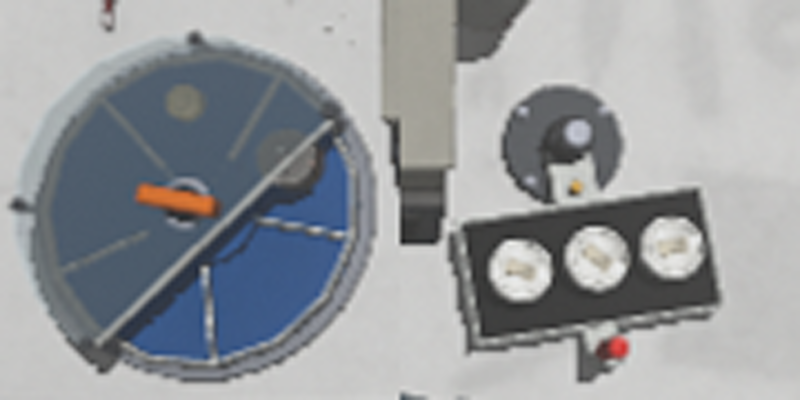

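View pics/s9.png

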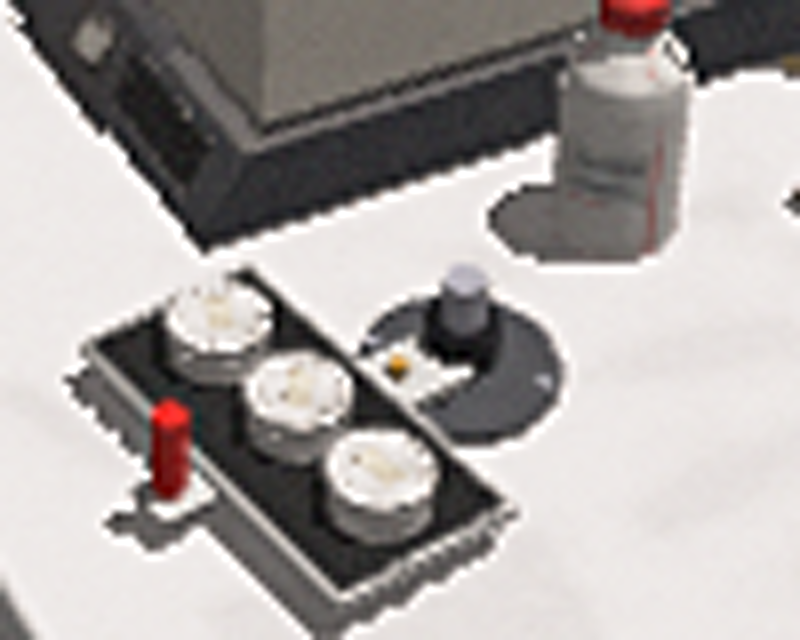

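All three tins stand flat and apart on the tray, at (520,270), (598,258) and (672,248) in the top crop. The post is still at (613,348), and the core (290,160) and the weight (183,102) stand in the carousel. One check of the pen by numbers, then I hand in.

```bash
python3 -c "
from h import *
a=cv2.resize(cv2.imread('pics/scene0.png'),(512,384),interpolation=cv2.INTER_AREA);b=get_image('scene')[:,:,::-1]
d=cv2.absdiff(a,b).max(2)
print('pen', d[202:236,216:240].mean().round(1),(d[202:236,216:240]>60).sum(),'pink',d[190:210,200:222].mean().round(1))
hsv=cv2.cvtColor(b.copy(),cv2.COLOR_BGR2HSV);h2=cv2.cvtColor(a,cv2.COLOR_BGR2HSV)
for h in(h2,hsv):
  m=((h[...,1]>150)&((h[...,0]<8)|(h[...,0]>172)))[200:236,212:242];y,x=np.nonzero(m);print('red cap',len(x),x.mean() if len(x) else 0,y.mean() if len(x) else 0)
r.close_job()"
```

```text
pen 6.7 17 pink 28.4
red cap 15 12.666666666666666 10.866666666666667
red cap 16 12.8125 11.0
the job is handed in; nothing more can be done
```

The job is handed in at about 62 s of the 210 s allowed. I swung the tray out, then took all three tins (A, B and C) through the window and stood them side by side, lid up, on the tray. Two knob turns, of 57 and then 72 degrees, brought B and C to the window; A was already there at the start.

**Tins, tray and carousel:** The last top and scene pictures show the three tins flat and apart. The post is at the same pixel as when the tray stopped swinging, and the core and weight stand in the carousel.

**Tray home:** I inferred this rather than read it. The swing was about 1.0 rad and it held against 50 N, far above the 2 N hump, so I take it to be on its stop.

**Problems on the way:**
- An early spin the wrong way ran the last joint to its limit and tilted the tool. I undid nearly all of it, leaving about 0.03 rad of tilt that did no visible harm.
- Pressing the tray onto its stop, the gripper ran past the post and the force reached about 50 N at the wrist. That is under the 120 N limit. It seems to have come through the fingers, though I could not rule out the gripper's body, which has the 40 N limit.

**Pen and look-alike:** The pen's red cap is at the same pixel as at the start. The same comparison showed some change around the pink look-alike. The arm never went down near it, so I think that was the arm or its shadow, but I did not confirm it.

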